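Tighten the buffing brush in the drill's chuck

ROBOT

A 7-joint arm with a two-finger parallel gripper is mounted at the origin on the work surface. World frame = base frame: x ahead of the robot, y to its left, z up, the work surface at z = 0. Lengths are in m, angles in rad, forces in N, time in s.
With the tool pointing down it reaches from about 0.425 to 0.875 m from the base axis. Payload 8.4 kg.
Tool frame: the origin (TCP) lies midway between the tips of the shut fingers; the grasp point (between the pads) lies 19 mm behind it; z points along the fingers, y is the direction in which the jaws open and shut (so a half turn about z gives the same grasp; the last joint's range is limited). The gripper opens to 85 mm and grips with 20 to 120 N. Pads are 22 mm wide; open, the fingers measure 114 mm over their backs; the gripper's body (76 mm by 85 mm) begins 54 mm behind the grasp point. The pads swing forward as they close: fully open they stand 13 mm farther back than shut.
Start: joints at [-1.256, 0.333, 0.04, 1.465, -0.013, 1.343, -0.059], TCP at [0.261, 0.595, 0.231] pointing down, gripper open.
Joint ranges: [-2.58, 2.58], [-0.38, 2.09], [-1.3, 1.39], [0.25, 2.4], [-1.5, 4.64], [0.08, 2.09], [-2.65, 2.65]. Speed limits (rad/s): [2.22, 2.22, 2.79, 2.79, 3.14, 3.14, 3.14].

INTERFACE

Orientations are given as a unit quaternion [x, y, z, w].
In Python, from plant import manip gives the robot as it stands.
- The arm moves only by the tool move_arm, never from a script. Its argument "motion" is a list that holds one entry, the list of rows, each a list of 7 numbers: the shift along the tool's x, y, z in mm, then the turn, a rotation vector about the tool's x, y, z in degrees, then the opening, from 0 (shut) to 1 (fully open). A call has 1 to 8 rows; each row is the pose to reach, as a shift and turn from the pose commanded when the call began, along the tool's axes at that moment; what a row does not reach only later rows make up. A row lasts 1/8 s, in which the tool goes at most 62.5 mm and 10.7 degrees, less where a joint would pass 70% of its speed; a pose out of reach is approached as far as the arm can. A call with a gripper value outside its range is refused whole. The fingers move at their own pace and stop on an object; "squeeze" is the grip in N (left out, the last holds). Time passes only in rows, so rows that repeat a pose let the fingers close. It gives the time, the measured TCP pose, the force and the opening at its end, in the units of the state.
- manip.read_state(): the state, without advancing time (a new reading comes with each control period).
- manip.read_camera(name): name is "scene" or "top" or "wrist"; returns (picture, depth): 420x560x3 uint8, blue, green, red; 420x560 float32, m along the optical axis (not along the pixel's ray), 0 where there is no reading.
- manip.get_calibration(name): a dict with "intrinsics" (3x3 intrinsics, pixels), "D" ([k1, k2, p1, p2, k3] as OpenCV has them; the pictures are not rectified), "rvec" (rotation vector, rad) and "tvec" (3), from world to camera coordinates, as OpenCV has them. Camera axes: x right, y down, z forward; pixel columns grow to the right and rows downward; lengths in m; the calibration is good to about 2 mm. A picture is of the moment at which its call begins: read the wrist's pose just before it. get_calibration takes no time and is no camera call; for the wrist camera it gives the pose at the moment of the call.
- manip.sign_off(): hands the job in, once; it reports no verdict.
The state is a dict: "time": time; "joint_pos": joint angles; "dq": joint speeds; "tau": joint torques, N m; "tcp_pos": TCP position; "tool_rot": TCP orientation; "wrist_force": force on the tool from outside, world axes, zero at the start; "ft_torque": the same for the moment, N m; "opening": opening from 0.0 (shut) to 1.0 (fully open).
Only numpy, scipy, OpenCV 4.12 (cv2) and the standard library are available. Lean on these libraries where they do the work, as an engineer would, in place of code of your own. Each camera call takes 0.05 s, during which the arm holds its last target.

TASK

On the balcony's shoe-care stand a drill is propped nose-up in its cradle with a round buffing brush sitting loose in the open chuck. Tighten the chuck by hand: turn its black sleeve clockwise, as seen from the brush end, re-gripping as often as needed, until all three jaws hold the shank firmly and the sleeve has gone distinctly stiff, but do not wrench it far beyond that, which would crush the shank. Leave the brush seated in the chuck, let go, and leave the bottle, jar and boot brush where they stand.

Things in the scene. Friction and masses are not known exactly. Their poses are not given: they have to be found in the camera images.
- chuck: Fixed frame of the chuck. Origin: on the chuck axis, at the sleeve's middle, 220 mm above the table. x: along the axis out towards the brush, rising 30 degrees above level; y: level; z: square to the axis, upwards (30 degrees off vertical). The drill's place and heading vary, the 30 degrees does not.
- sleeve: Black ribbed sleeve, 52 mm diameter, 50 mm long (25 mm either way along x from its origin on the axis), one orange stripe. Turns about x; clockwise seen from the brush end (negative about the chuck's x) closes the jaws. Free-running it resists with 0.35 N m and stays where left. After 1.2 to 2.3 rad the jaws meet the shank; it stiffens over 0.3 to 0.5 rad more. Extra 0.4 to 1 N m is tight, 1.6 crushes.
- drill: White drill fixed nose-up in a plywood cradle. Origin on the table below the sleeve's middle, x level along its heading, z up. Housing behind the sleeve: 68 mm diameter on the chuck axis. A gripper square to the axis clears housing and brush head (34 and 38 mm from the axis); an upright one can hit the brush head. 70 mm below the sleeve's middle is free; the cradle is under 80 mm high.
- brush: Loose buffing brush bit, 135 mm long, 0.14 kg. Its frame coincides with chuck when seated and held true (turn about x is of no matter). Steel shank 16 mm diameter, x = -20 to 58 mm, its end on the bottom of the bore; wood and bristle head 76 mm diameter, x = 58 to 115 mm. Sags a little until tightened.
- jaw0: Lower one of three steel jaws in front of the sleeve (x = 25 to 41 mm), on the chuck's -z side. Block 16 mm along the axis, 8 wide, 9 radially. Origin on the chuck axis when fully open; it moves inwards (its -z) 4 mm per rad of sleeve turn; its inner face is 17 mm out along its z. Does not turn with the sleeve.
- jaw1: Second jaw, as jaw0, placed 120 degrees about the chuck's +x from jaw0.
- jaw2: Third jaw, as jaw0, placed 240 degrees about the chuck's +x from jaw0.
- bottle: Bystander: closed aluminium bottle, 68 mm diameter, 190 mm tall, upright; origin at the centre of its underside.
- jar: Bystander: glass jar with a hinged lid, 94 mm diameter, 109 mm tall, upright; origin at the centre of its underside.
- bootbrush: Bystander: wooden boot brush, bristles down, 160 x 50 x 42 mm, long side along x; origin at the centre of its underside.
Not all that is in view belongs to the job. Leave any yellow look-alike of the brush alone.

How it is judged:
By the outcome, as a careful person would: the job done as asked, in the order asked, and still so for the second after the job is handed in, with the robot touching nothing.
It also fails if it takes over 64 s, if anything falls off the work surface, if the arm or the gripper's body presses on something with over 40 N, if the wrist force passes 120 N, or if a joint passes its speed limit or range.

## Working session

There is one attempt and no reset: what is moved stays moved. The work goes in short steps, Python scripts to look and compute and a tool call to move; the robot and the scene stay as the last step left them, time stands still between calls to the robot, and variables do not carry over. Pictures are saved under pics/ and viewed, and the job is handed in when it is done.

Besides the shell and the picture viewer there is one more tool, called after "Request:" by a JSON object that holds its "name" and its "arguments", one argument or row to a line. move_arm: Moves the arm, as the interface text tells. Its arguments: {"type":"object","properties":{"motion":{"type":"array"},"squeeze":{"type":"number"}},"required":["motion"]}

```bash
ls; mkdir -p pics; python3 - <<'E'
from plant import manip
import cv2
print(manip.read_state())
for n in ("scene","top"):
    p,d=manip.read_camera(n); cv2.imwrite(f"pics/{n}0.png",p)
    import numpy as np; np.savez(f"{n}0.npz",p=p,d=d)
    print(n,manip.get_calibration(n))
E
```

```text
pics
{'time': 0.0, 'joint_pos': array([-1.25620675,  0.33390638,  0.03989703,  1.46627349, -0.01340562,
        1.34330734, -0.05846648]), 'dq': array([ 0.00149689, -0.00035374,  0.0011562 ,  0.00064958,  0.00049115,
       -0.0003012 , -0.0027309 ]), 'tau': array([-7.12322822e-05, -6.58547330e+01,  1.36494499e+00, -4.05555117e+01,
        1.66020531e-02,  1.24539671e-02, -4.01420294e-06]), 'tcp_pos': array([0.2612063 , 0.59470485, 0.23042343]), 'tool_rot': array([ 2.05425246e-01,  9.78672471e-01, -8.06437723e-04, -1.11828251e-04]), 'wrist_force': array([ 0.53911509, -0.1912015 ,  0.67913324]), 'ft_torque': array([-0.00647637, -0.00202592,  0.01405388]), 'opening': 0.9962304926720764}
scene {'intrinsics': array([[483.33939511,   0.        , 273.35987333],
       [  0.        , 483.33939511, 207.46378231],
       [  0.        ,   0.        ,   1.        ]]), 'D': array([0.04554116, 0.        , 0.        , 0.        , 0.        ]), 'rvec': array([ 2.04392518,  1.28218007, -0.53317913]), 'tvec': array([-0.28513284, -0.25545123,  1.42840101])}
top {'intrinsics': array([[412.32447737,   0.        , 280.77382381],
       [  0.        , 412.32447737, 210.02887036],
       [  0.        ,   0.        ,   1.        ]]), 'D': array([-0.05884224,  0.        ,  0.        ,  0.        ,  0.        ]), 'rvec': array([ 2.09823283, -2.11497336,  0.16459105]), 'tvec': array([0.07054108, 0.59867214, 0.82698428])}
```

View pics/scene0.png

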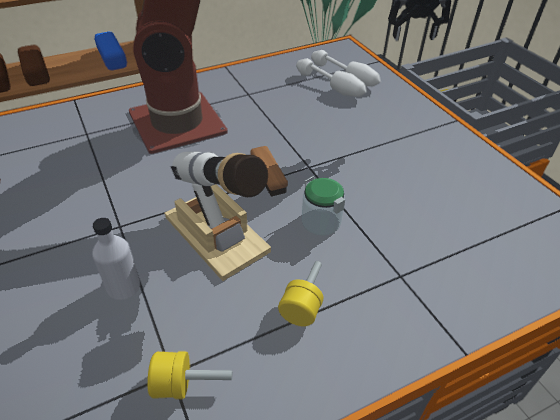

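View pics/top0.png

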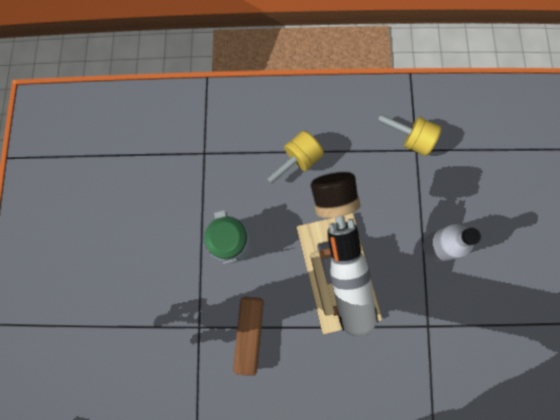

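```bash
cat > h.py <<'E'
import numpy as np, cv2
from plant import manip
from scipy.spatial.transform import Rotation as R
def cal(n):
    c=manip.get_calibration(n); return c['intrinsics'],c['D'],R.from_rotvec(np.ravel(c['rvec'])).as_matrix(),np.ravel(c['tvec'])
def cloud(n,d,c=None):
    K,D,Rm,t=c or cal(n)
    h,w=d.shape; u,v=np.meshgrid(np.arange(w),np.arange(h))
    q=cv2.undistortPoints(np.stack([u,v],-1).reshape(-1,1,2).astype(np.float64),K,D).reshape(h,w,2)
    P=np.dstack([q[...,0]*d,q[...,1]*d,d])
    return (P-t)@Rm
def proj(n,X,c=None):
    K,D,Rm,t=c or cal(n)
    return cv2.projectPoints(np.asarray(X,float).reshape(-1,1,3),Rm,t,K,D)[0].reshape(-1,2)
E
python3 - <<'E'
from h import *
for n in("top","scene"):
    z=np.load(n+"0.npz");p=z['p'].astype(int);d=z['d'];W=cloud(n,d)
    if n=="top":
        for v in range(170,335,6):
            r=W[v,300:390]; m=r[:,2]>0.12
            if m.any():
                q=r[m]; us=np.arange(300,390)[m]
                k=np.argmax(q[:,2]); print(v,us.min(),us.max(),q[k].round(3),q[0].round(3),q[-1].round(3),p[v,us[k]])
    g=(p[...,2]>150)&(p[...,1]<130)&(p[...,1]>30)&(p[...,0]<60)
    print(n,'orange',[ (u,v,W[v,u].round(3).tolist()) for v,u in np.argwhere(g) if W[v,u,2]>0.15][::6])
    print(n,'table z', W[60 if n=='top' else 300, 300].round(3), W[380,480].round(3))
E
```

```text
170 308 367 [0.432 0.037 0.927] [0.432 0.037 0.927] [0.432 0.037 0.927] [109 109 107]
176 320 354 [0.432 0.037 0.927] [ 0.621 -0.008  0.248] [ 0.611 -0.06   0.281] [10 14 18]
182 311 355 [ 0.595 -0.03   0.304] [0.605 0.009 0.27 ] [ 0.601 -0.061  0.281] [21 26 34]
188 311 356 [ 0.586 -0.033  0.303] [0.594 0.009 0.274] [ 0.593 -0.064  0.272] [28 33 40]
194 312 357 [ 0.577 -0.032  0.298] [0.586 0.007 0.263] [ 0.585 -0.067  0.264] [27 32 40]
200 314 359 [ 0.569 -0.029  0.293] [0.576 0.004 0.261] [ 0.575 -0.07   0.262] [26 32 40]
206 314 359 [0.432 0.037 0.927] [0.568 0.004 0.253] [ 0.565 -0.069  0.265] [31 40 50]
212 315 353 [ 0.551 -0.035  0.286] [0.558 0.002 0.251] [ 0.553 -0.057  0.275] [124 166 196]
218 335 346 [0.432 0.037 0.927] [ 0.549 -0.031  0.243] [0.432 0.037 0.927] [142 188 211]
224 330 354 [ 0.538 -0.029  0.25 ] [ 0.538 -0.022  0.247] [ 0.54  -0.064  0.231] [112 116 114]
230 327 357 [ 0.527 -0.051  0.254] [ 0.531 -0.019  0.225] [ 0.529 -0.068  0.237] [104 104  97]
236 327 358 [ 0.517 -0.047  0.254] [ 0.521 -0.018  0.227] [ 0.52  -0.071  0.23 ] [26 24 25]
242 328 359 [ 0.508 
[... 1680 characters left out ...]
 0.037, 0.927]), (np.int64(333), np.int64(239), [0.514, -0.027, 0.243]), (np.int64(333), np.int64(241), [0.511, -0.027, 0.241]), (np.int64(334), np.int64(243), [0.507, -0.029, 0.241]), (np.int64(333), np.int64(246), [0.503, -0.027, 0.236]), (np.int64(334), np.int64(248), [0.5, -0.029, 0.233]), (np.int64(335), np.int64(250), [0.496, -0.031, 0.234]), (np.int64(335), np.int64(252), [0.493, -0.031, 0.229]), (np.int64(335), np.int64(254), [0.49, -0.031, 0.226]), (np.int64(335), np.int64(257), [0.485, -0.031, 0.225])]
top table z [ 1.436  0.003 -0.746] [ 0.235 -0.357 -0.001]
scene orange [(np.int64(356), np.int64(42), [1.201, -0.27, 0.819])]
scene table z [0.758 0.003 0.073] [ 0.918  0.438 -0.327]
```

```bash
python3 - <<'E'
import cv2
p=cv2.imread('pics/top0.png');cv2.imwrite('pics/topc.png',cv2.resize(p[160:340,280:420],None,fx=3.3,fy=3.3,interpolation=2))
p=cv2.imread('pics/scene0.png');cv2.imwrite('pics/scc.png',cv2.resize(p[130:290,150:310],None,fx=3.7,fy=3.7,interpolation=2))
E
python3 - <<'E'
from h import *
from scipy.optimize import least_squares
z=np.load("top0.npz");p=z['p'].astype(int);d=z['d'];W=cloud("top",d)
ok=(d>0)&(W[...,2]>.15)&(W[...,2]<.4)
v,u=np.mgrid[:420,:560]
roi=ok&(u>322)&(u<380)
S=W[roi&(v>233)&(v<254)&(u>329)&(u<357)]; H=W[roi&(v>264)&(v<312)&(u>333)&(u<369)]
def fr(q):
    x,y,h=q; a=np.array([np.cos(h)*np.cos(np.pi/6),np.sin(h)*np.cos(np.pi/6),.5]); return np.array([x,y,.22]),a
def dist(P,q):
    o,a=fr(q); r=P-o; return np.linalg.norm(r-np.outer(r@a,a),axis=1)
for nm,f in (("both",lambda q:np.r_[dist(S,q)-.026,dist(H,q)-.034]),("S",lambda q:dist(S,q)-.026),("H",lambda q:dist(H,q)-.034)):
    s=least_squares(f,[.5,-.045,.2],loss='soft_l1',f_scale=.003)
    print(nm,s.x.round(4),np.abs(s.fun).mean()*1000, np.median(dist(S,s.x)),np.median(dist(H,s.x)))
    o,a=fr(s.x)
    if nm=="both": np.save('fr.npy',s.x); q=s.x
print(len(S),len(H))
o,a=fr(q); y=np.array([-np.sin(q[2]),np.cos(q[2]),0]); zz=np.cross(a,y)
B=np.c_[a,y,zz]
for n in("top","scene"):
    p=z['p'].copy() if n=="top" else np.load("scene0.npz")['p'].copy()
    th=np.linspace(0,2*np.pi,60)
    for x,r,c in((-.025,.026,(0,0,255)),(.025,.026,(0,255,0)),(.058,.038,(255,0,0)),(.115,.038,(255,0,255))):
        X=o+np.c_[x+0*th,r*np.cos(th),r*np.sin(th)]@B.T
        cv2.polylines(p,[np.round(proj(n,X)*8).astype(np.int32)],True,c,1,cv2.LINE_AA,3)
    c=p[150:340,270:430] if n=="top" else p[120:290,150:310]
    cv2.imwrite(f'pics/ov_{n}.png',cv2.resize(c,None,fx=3.1,fy=3.1,interpolation=2))
# stripe angle
g=(z['p'][...,2]>150)&(z['p'][...,1]<130)&(z['p'][...,0]<60)&roi
L=(W[g]-o)@B; print('stripe', L.min(0),L.max(0), np.degrees(np.arctan2(np.median(L[:,2]),np.median(L[:,1]))))
for m in (roi&(v>175)&(v<215)&(u>312)&(u<352)),:
    L=(W[m]-o)@B; print('head x',L[:,0].min(),L[:,0].max(),np.hypot(L[:,1],L[:,2]).max())
E
```

```text
both [ 0.5146 -0.0469  0.2284] 1.1509490530309365 0.02635963731052455 0.034102566945259864
S [ 0.5139 -0.0467  0.2106] 0.8197058122793411 0.02599792887509131 0.03338804435990585
H [ 0.5154 -0.0491  0.1996] 1.248495850183586 0.0270144085657541 0.03414786287236437
538 1598
stripe [-0.02212745  0.01865558  0.01261807] [0.0167344  0.0233447  0.02060169] 39.59740832589649
head x 0.05701343071330581 0.11416203285198644 0.038732857070375416
```

View pics/ov_top.png

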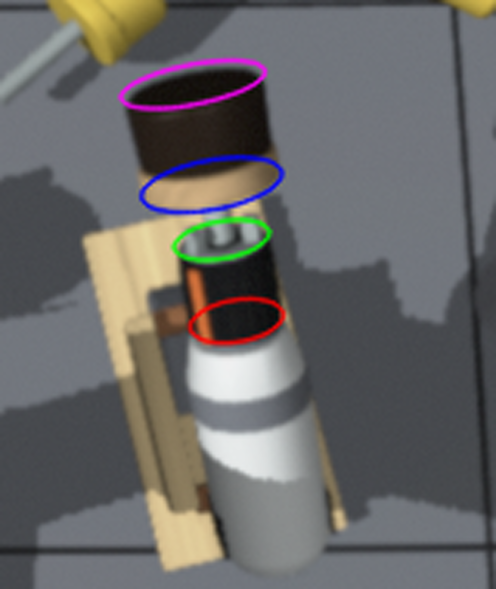

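View pics/ov_scene.png

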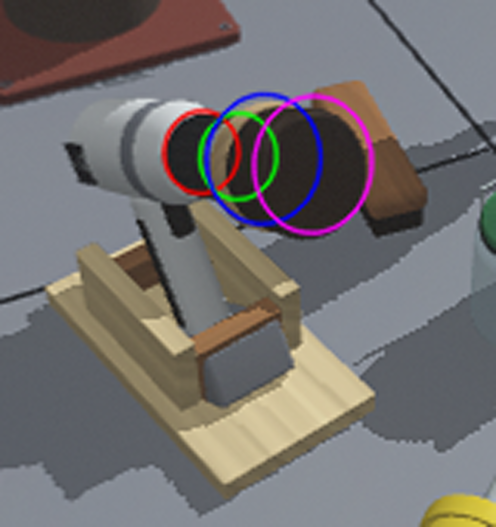

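```bash
cat >> h.py <<'E'
FR=[.514,-.047,.2105]
def frame(q=None):
    x,y,h=q or FR
    a=np.array([np.cos(h)*np.cos(np.pi/6),np.sin(h)*np.cos(np.pi/6),.5]); yy=np.array([-np.sin(h),np.cos(h),0])
    return np.array([x,y,.22]),np.c_[a,yy,np.cross(a,yy)]
def goal(phi,dep,ax=0.,lat=0.):
    """phi deg about chuck x (0 = tool from above, tool y=chuck y); dep = TCP past axis, m"""
    o,B=frame(); Rp=B@R.from_euler('x',phi,degrees=True).as_matrix()
    T=np.c_[-Rp[:,0],Rp[:,1],-Rp[:,2]]
    return o+T[:,2]*dep+B[:,0]*ax+T[:,1]*lat,T
def rel(p,T,s=None,base=None):
    s=s or manip.read_state()
    p0,T0=base or (s['tcp_pos'],R.from_quat(s['tool_rot']).as_matrix())
    return (T0.T@(p-p0)*1000).round(1).tolist(),np.degrees(R.from_matrix(T0.T@T).as_rotvec()).round(2).tolist()
def rep(s=None):
    s=s or manip.read_state(); o,B=frame(); T=R.from_quat(s['tool_rot']).as_matrix()
    L=B.T@(s['tcp_pos']-o); 
    Rc=B.T@np.c_[-T[:,0],T[:,1],-T[:,2]]
    phi=R.from_matrix(Rc).as_rotvec(degrees=True)
    F=s['wrist_force'];M=s['ft_torque']
    print('t',round(s['time'],2),'tcp_chuck',(L*1000).round(1),'rot_chuck',phi.round(1),'grasp depth/lat', ((o-s['tcp_pos'])@T*1000).round(1),'F_tool',(T.T@F).round(1),'M_tool',(T.T@M).round(2),
     'Mx about axis if at TCP',round(float((M+np.cross(s['tcp_pos']-o,F))@B[:,0]),3),'Mx raw',round(float(M@B[:,0]),3),'Fch',(B.T@F).round(1),'op',round(s['opening'],3),'q',s['joint_pos'].round(2))
E
python3 - <<'E'
from h import *
for phi in(-40,0,40): print(phi,[g.round(3) for g in goal(phi,-.15)][0], rel(*goal(phi,-.15)))
p,T=goal(0,-.18);s=manip.read_state();T0=R.from_quat(s['tool_rot']).as_matrix()
print(rel(p,T,base=(s['tcp_pos']+[0,0,.22],T0)))
E
```

```text
-40 [0.438 0.035 0.32 ] ([-386.5, -441.4, -88.3], [28.43, -39.61, -23.11])
0 [ 0.441 -0.063  0.35 ] ([-428.7, -529.9, -118.6], [-9.44, -29.03, -34.92])
40 [ 0.478 -0.153  0.32 ] ([-499.3, -597.9, -88.1], [-47.27, -15.79, -44.01])
([-416.5, -538.4, 75.5], [-9.44, -29.03, -34.92])
```

Request:
{"name": "move_arm", "arguments": {
  "motion": [
    [[0, 0, -60, 0, 0, 0, 1], [0, 0, -120, 0, 0, 0, 1], [0, 0, -180, 0, 0, 0, 1], [0, 0, -220, 0, 0, 0, 1], [-60, -80, -200, -1, -4, -5, 1], [-120, -155, -185, -3, -8, -10, 1], [-160, -205, -175, -4, -12, -15, 1], [-190, -240, -168, -5, -15, -18, 1]]
  ],
  "squeeze": 60
}}

```text
time: 1.1
tcp_pos: [0.3229, 0.3547, 0.4081]
tool_rot: [0.047, 0.989, 0.016, 0.137]
wrist_force: [1.2, -0.5, 1.0]
opening: 1.0
```

```bash
python3 - <<'E'
from h import *
rep()
print(manip.read_state()['tcp_pos'],rel(*goal(0,-.18)))
E
```

```text
t 1.1 tcp_chuck [  4.9 432.8 214.4] rot_chuck [ -4.4  13.9 -16.8] grasp depth/lat [-171.3 -391.1  225.9] F_tool [-1.5 -0.4 -0.6] M_tool [ 0.06  0.23 -0.01] Mx about axis if at TCP 0.301 Mx raw 0.011 Fch [ 1.4 -0.8  0.3] op 1.0 q [-1.2  -0.19  0.08  1.7   0.26  1.5   0.35]
[0.32288481 0.35469065 0.40814617] ([-130.8, -410.8, 51.6], [-4.37, -13.86, -16.79])
```

Request:
{"name": "move_arm", "arguments": {
  "motion": [
    [[-20, -60, 5, -1, -3, -4, 1], [-40, -120, 10, -2, -6, -8, 1], [-60, -180, 15, -3, -9, -12, 1], [-80, -240, 20, -4, -12, -15, 1], [-100, -300, 30, -4.4, -13.9, -16.8, 1], [-115, -360, 40, -4.4, -13.9, -16.8, 1], [-130, -410, 50, -4.4, -13.9, -16.8, 1], [-130, -410, 50, -4.4, -13.9, -16.8, 1]]
  ]
}}

```text
time: 2.1
tcp_pos: [0.3399, 0.0718, 0.2817]
tool_rot: [-0.184, 0.859, -0.365, 0.31]
wrist_force: [0.6, -0.2, -0.8]
opening: 0.997
```

```bash
python3 - <<'E'
from h import *
rep()
s=manip.read_state()
print(s['tcp_pos'],rel(*goal(0,-.18)))
E
```

```text
t 2.1 tcp_chuck [-95.1 152.5 126.1] rot_chuck [-42.2  -4.1  22.6] grasp depth/lat [-40.2 -49.1 210.2] F_tool [0.  0.4 0.9] M_tool [-0.72  0.41 -0.01] Mx about axis if at TCP 0.436 Mx raw 0.533 Fch [ 0.1 -0.4 -0.9] op 0.997 q [-0.81 -0.38 -0.44  2.39  0.78  1.5   0.57]
[0.33991668 0.07175066 0.28166079] ([-26.8, -169.1, 76.7], [-42.23, 4.05, 22.61])
```

```bash
cat > fk.py <<'E'
from h import *
import itertools
def rz(t): c,s=np.cos(t),np.sin(t); return np.array([[c,-s,0],[s,c,0],[0,0,1.]])
def ry(t): c,s=np.cos(t),np.sin(t); return np.array([[c,0,s],[0,1,0],[-s,0,c]])
def fk(q,sg,c,P):
    d1,d3,a3,a5,d5,a7,d7=P
    A=rz(sg[0]*q[0])@ry(q[1]*sg[4]); p=np.array([0,0,d1])+A@[a3,0,d3]
    A=A@rz(sg[1]*q[2])@ry(q[3]*sg[4]); p=p+A@[a5,0,d5]
    A=A@rz(sg[2]*q[4])@ry(q[5]*sg[4]); p=p+A@[a7,0,d7]
    return p,A@rz(sg[3]*q[6]+c)
E
python3 - <<'E'
from fk import *
from scipy.optimize import least_squares
s=manip.read_state()
D=[([-1.25620675,.33390638,.03989703,1.46627349,-.01340562,1.34330734,-.05846648],[.2612063,.59470485,.23042343],[.205425246,.978672471,-.000806,-.000112]),
([-1.2,-.19,.08,1.70,.26,1.50,.35],[.32288481,.35469065,.40814617],[.047,.989,.016,.137]),
(s['joint_pos'],s['tcp_pos'],s['tool_rot'])]
res=[]
for sg in itertools.product((1,-1),repeat=5):
  for c in np.arange(4)*np.pi/2:
    e=sum(R.from_matrix(R.from_quat(r).as_matrix().T@fk(q,sg,c,np.zeros(7))[1]).magnitude() for q,p,r in D)
    res.append((e,sg,c))
res.sort(key=lambda r:r[0]); print(res[:3])
e,sg,c=res[0]
# position linear
A=[];b=[]
for q,p,r in D:
    A.append(np.c_[tuple(fk(q,sg,c,np.eye(7)[i])[0] for i in range(7))]);b.append(p)
A=np.vstack(A);b=np.hstack(b)
print(np.linalg.svd(A)[1]); x=np.linalg.lstsq(A,b,rcond=.005)[0];print(x.round(3),(A@x-b).round(4))
B=A[:,[0,1,4,6]];x=np.linalg.lstsq(B,b,rcond=None)[0];print(x.round(4),(B@x-b).round(4))
E
```

```text
[(0.008614376078477266, (-1, -1, -1, -1, 1), np.float64(1.5707963267948966)), (1.1185281394161761, (-1, 1, -1, -1, 1), np.float64(1.5707963267948966)), (1.1967260927085854, (-1, -1, 1, -1, -1), np.float64(1.5707963267948966))]
[3.33542025 2.91264007 0.97308259 0.51370762 0.35606116 0.2242933
 0.06022723]
[ 0.312  0.484 -0.077 -0.055  0.722  0.153  0.454] [-0.0399  0.0137  0.     -0.01    0.0021  0.0065  0.0062 -0.0026 -0.0066]
[0.296  0.4835 0.5049 0.4148] [-0.0413  0.0163 -0.007  -0.0231  0.0184 -0.0058 -0.0016 -0.0029  0.0129]
```

```bash
cat > log.py <<'E'
from h import *
import json,os
s=manip.read_state(); rep(s)
L=json.load(open('log.json')) if os.path.exists('log.json') else []
L.append([s['joint_pos'].tolist(),s['tcp_pos'].tolist(),s['tool_rot'].tolist()]);json.dump(L,open('log.json','w'))
E
python3 log.py; python3 - <<'E'
from h import *
s=manip.read_state();T=R.from_quat(s['tool_rot']).as_matrix();print(T.round(2)); print(T.T@[.1,.0,.1], T.T@[.2,0,.1])
E
```

```text
t 2.1 tcp_chuck [-95.1 152.5 126.1] rot_chuck [-42.2  -4.1  22.6] grasp depth/lat [-40.2 -49.1 210.2] F_tool [0.  0.4 0.9] M_tool [-0.72  0.41 -0.01] Mx about axis if at TCP 0.436 Mx raw 0.533 Fch [ 0.1 -0.4 -0.9] op 0.997 q [-0.81 -0.38 -0.44  2.39  0.78  1.5   0.57]
[[-0.74 -0.09  0.67]
 [-0.54  0.67 -0.51]
 [-0.4  -0.74 -0.54]]
[-0.11386024 -0.08296919  0.01232716] [-0.18794693 -0.09193548  0.07889118]
```

Request:
{"name": "move_arm", "arguments": {
  "motion": [
    [[-50, -40, 5, 0, 0, 0, 1], [-100, -75, 10, 0, 0, 0, 1], [-114, -83, 12, 0, 0, 0, 1], [-114, -83, 12, 0, 0, 0, 1]]
  ]
}}

```text
time: 2.6
tcp_pos: [0.4407, 0.0702, 0.3822]
tool_rot: [-0.179, 0.861, -0.362, 0.308]
wrist_force: [-0.3, -0.6, -0.5]
opening: 1.0
```

```bash
python3 log.py; python3 -c "
from h import *
s=manip.read_state();print(s['tcp_pos'],R.from_quat(s['tool_rot']).as_matrix().round(2))"
```

```text
t 2.6 tcp_chuck [ 40.2 129.9 164.1] rot_chuck [-42.1  -3.8  21.9] grasp depth/lat [ 72.6  33.9 197.5] F_tool [0.8 0.  0.4] M_tool [-0.8   0.47 -0.  ] Mx about axis if at TCP 0.644 Mx raw 0.589 Fch [-0.7 -0.5 -0.2] op 1.0 q [-0.88 -0.34 -0.13  2.16  0.95  1.5   0.82]
[0.44069697 0.07021562 0.38222407] [[-0.75 -0.08  0.66]
 [-0.53  0.67 -0.51]
 [-0.4  -0.73 -0.55]]
```

```bash
python3 -c "
from h import *
p,T=goal(0,0);print(rel(np.array([.54,-.04,.45]),T)); print(rel(np.array([.5,.0,.42]),goal(-20,0)[1]))"
```

```text
([-42.8, -132.4, 85.0], [-42.05, 3.83, 21.91])
([-22.2, -80.1, 54.5], [-22.3, 7.45, 20.57])
```

Request:
{"name": "move_arm", "arguments": {
  "motion": [
    [[-8, -25, 15, -7, 2, 6, 1], [-15, -50, 35, -15, 5, 14, 1], [-22, -80, 55, -22, 7, 20, 1], [-22, -80, 55, -22, 7, 20, 1]]
  ]
}}

```text
time: 3.1
tcp_pos: [0.5038, 0.0004, 0.4193]
tool_rot: [-0.059, 0.95, -0.142, 0.272]
wrist_force: [-0.3, 0.5, -0.6]
opening: 0.999
```

```bash
python3 log.py; python3 -c "
from h import *
p,T=goal(0,0);print(rel(np.array([.54,-.04,.45]),T)); print(rel(np.array([.6,-.04,.42]),T))"
```

```text
t 3.1 tcp_chuck [ 99.6  48.5 172.6] rot_chuck [-20.2  -0.    0.5] grasp depth/lat [ 99.9  14.8 178.5] F_tool [0.5 0.7 0.2] M_tool [-0.34  0.56 -0.01] Mx about axis if at TCP 0.214 Mx raw 0.339 Fch [-0.5  0.6 -0.5] op 0.999 q [-0.15 -0.38 -0.18  1.92  0.38  1.15  1.29]
([-38.3, -49.0, 4.0], [-20.16, 0.05, 0.5])
([-74.0, -42.1, 60.3], [-20.16, 0.05, 0.5])
```

Request:
{"name": "move_arm", "arguments": {
  "motion": [
    [[-15, -16, 2, -7, 0, 0, 1], [-30, -32, 3, -14, 0, 0, 1], [-38, -49, 4, -20, 0, 0.5, 1], [-38, -49, 4, -20, 0, 0.5, 1]]
  ]
}}

```text
time: 3.6
tcp_pos: [0.5398, -0.0412, 0.4497]
tool_rot: [-0.1, 0.961, 0.025, 0.257]
wrist_force: [0.9, 1.0, 0.6]
opening: 1.003
```

```bash
python3 log.py; python3 - <<'E'
from fk import *
import json
D=json.load(open('log.json'))
D=[([-1.25620675,.33390638,.03989703,1.46627349,-.01340562,1.34330734,-.05846648],[.2612063,.59470485,.23042343],0)]+D
sg=(-1,-1,-1,-1,1)
# linear with full 3-vector offsets per link
def row(q):
    A1=rz(-q[0]);A2=A1@ry(q[1]);A3=A2@rz(-q[2]);A4=A3@ry(q[3]);A5=A4@rz(-q[4]);A6=A5@ry(q[5])
    return np.c_[[0,0,1],A1[:,1],A2,A4,A6]
A=np.vstack([row(q) for q,p,r in D]);b=np.hstack([p for q,p,r in D])
print(A.shape,np.linalg.svd(A)[1].round(3))
for rc in(1e-9,.01,.03):
    x=np.linalg.lstsq(A,b,rcond=rc)[0];print(x.round(4),abs(A@x-b).max())
E
```

```text
t 3.6 tcp_chuck [137.8   0.2 185.7] rot_chuck [-0.3  0.  -0.1] grasp depth/lat [137.7   0.5 185.8] F_tool [-1.3  0.8 -0. ] M_tool [-0.03  0.5   0.02] Mx about axis if at TCP -0.112 Mx raw 0.03 Fch [ 1.3  0.8 -0. ] op 1.003 q [-0.24 -0.31  0.24  1.76 -0.03  1.17  1.79]
(15, 11) [4.374 4.31  3.797 1.133 1.07  0.484 0.32  0.243 0.162 0.147 0.   ]
[ 2.508e-01 -1.100e-02 -0.000e+00 -1.100e-02  4.830e-01 -0.000e+00
 -2.210e-02  5.031e-01 -0.000e+00 -4.000e-04  3.627e-01] 1.4846217033515074e-09
[ 2.508e-01 -1.100e-02 -0.000e+00 -1.100e-02  4.830e-01 -0.000e+00
 -2.210e-02  5.031e-01 -0.000e+00 -4.000e-04  3.627e-01] 1.4846217033515074e-09
[ 2.508e-01 -1.100e-02 -0.000e+00 -1.100e-02  4.830e-01 -0.000e+00
 -2.210e-02  5.031e-01 -0.000e+00 -4.000e-04  3.627e-01] 1.4846217033515074e-09
```

```bash
cat >> fk.py <<'E'
X=[0.2508,-.011,0,-.011,.4830,0,-.0221,.5031,0,-.0004,.3627]
LO=np.array([-2.58,-.38,-1.3,.25,-1.5,.08,-2.65]);HI=np.array([2.58,2.09,1.39,2.4,4.64,2.09,2.65])
def FK(q):
    A1=rz(-q[0]);A2=A1@ry(q[1]);A3=A2@rz(-q[2]);A4=A3@ry(q[3]);A5=A4@rz(-q[4]);A6=A5@ry(q[5])
    return np.c_[[0,0,1],A1[:,1],A2,A4,A6]@X, A6@rz(-q[6]+np.pi/2)
from scipy.optimize import least_squares
def ik(p,T,q0,w=1e-3,qref=None):
    qref=q0 if qref is None else qref
    f=lambda q:np.r_[(FK(q)[0]-p)*10,R.from_matrix(T.T@FK(q)[1]).as_rotvec()*3,w*(q-qref)]
    s=least_squares(f,np.clip(q0,LO+1e-3,HI-1e-3),bounds=(LO,HI)); a,B=FK(s.x)
    return s.x,np.linalg.norm(a-p)*1000,np.degrees(R.from_matrix(T.T@B).magnitude()),np.min(np.r_[s.x-LO,HI-s.x])
E
python3 - <<'E'
from fk import *
rng=np.random.default_rng(0)
q0=manip.read_state()['joint_pos']
for dep in(.022,-.05):
  for flip in (0,1):
    for phi in range(-100,101,20):
      best=None
      for k in range(12):
        st=q0 if k==0 else rng.uniform(LO,HI)
        p,T=goal(phi,dep)
        if flip: T=T@np.diag([-1,-1,1])
        r=ik(p,T,st,1e-4)
        if r[1]<.5 and r[2]<.3 and (best is None or r[3]>best[3]): best=r
        elif best is None and k==11: print(dep,flip,phi,'none',r[1],r[2])
      if best: print(dep,flip,phi,best[0].round(2),'margin',round(best[3],2))
E
```

```text
0.022 0 -100 [-1.22  0.9   0.72  1.97  0.9   1.53  0.11] margin 0.43
0.022 0 -80 [-0.44  0.47 -0.26  2.08  1.24  1.75  0.  ] margin 0.32
0.022 0 -60 [ 0.32  0.33 -1.05  2.17  1.31  1.59  0.14] margin 0.23
0.022 0 -40 [ 0.1  -0.08 -0.58  2.25  0.99  0.97  0.51] margin 0.15
0.022 0 -20 [ 0.35 -0.25 -0.5   2.26  0.37  0.61  1.26] margin 0.13
0.022 0 0 [ 0.54 -0.21 -0.38  2.2  -0.41  0.68  2.19] margin 0.17
0.022 0 20 [-0.14 -0.07  0.49  2.12 -0.68  0.96  2.6 ] margin 0.05
0.022 0 40 [ 1.56  0.54 -1.29  1.9  -0.38  1.09  2.47] margin 0.01
0.022 0 60 [ 1.45  0.91 -1.29  1.75 -0.25  1.29  2.4 ] margin 0.01
0.022 0 80 [ 1.17  0.92 -0.91  1.6  -0.55  1.6   2.65] margin 0.0
0.022 0 100 [ 1.18  1.32 -1.15  1.47 -0.42  1.74  2.46] margin 0.15
0.022 1 -100 [-1.59  1.63  1.38  1.98  0.12  1.08 -2.36] margin 0.01
0.022 1 -80 [-1.65  1.03  1.27  2.13  0.52  0.98 -2.62] margin 0.03
0.022 1 -60 [-1.81  0.56  1.39  2.25  0.76  0.9  -2.65] margin 0.0
0.022 1 -40 [-0.11 -0.09 -0.38  2.26  1.    0.99 -2.64] margin 0.01
0.022 1 -20 [-0.33 -0.26  0.08  2.28  0.62  0.7  -2.1 ] margin 0.12
0.022 1 0 [ 0.27 -
[... 1128 characters left out ...]
.66  1.62  1.36  1.9   0.11  1.23 -2.35] margin 0.03
-0.05 1 -80 [-1.74  0.98  1.23  2.07  0.5   1.15 -2.62] margin 0.03
-0.05 1 -60 none 136.65241178261633 38.79033162773982
-0.05 1 -40 [-0.4  -0.19 -0.23  2.24  0.89  1.16 -2.59] margin 0.06
-0.05 1 -20 none 1.6589166301434166 0.27691560493896067
-0.05 1 0 [ 0.44 -0.34 -0.23  2.16 -0.37  0.85 -0.98] margin 0.04
-0.05 1 20 [ 1.23 -0.1  -0.71  2.01 -0.74  1.18 -0.46] margin 0.28
-0.05 1 40 [ 1.2   0.25 -0.67  1.84 -0.69  1.37 -0.41] margin 0.56
-0.05 1 60 [ 0.91  0.51 -0.35  1.67 -0.77  1.65 -0.29] margin 0.44
-0.05 1 80 [ 0.99  0.83 -0.55  1.47 -0.71  1.83 -0.36] margin 0.26
-0.05 1 100 [ 1.08  1.25 -0.93  1.3  -0.53  1.93 -0.59] margin 0.16
```

```bash
python3 - <<'E'
from h import *
z=np.load("top0.npz");W=cloud("top",z['d'])
for nm,(u,v) in dict(bottlecap=(471,236),bottle=(452,242),jarlid=(225,237),boot=(249,335)).items(): print(nm,np.median(W[v-2:v+3,u-2:u+3].reshape(-1,3),0).round(3))
o,B=frame()
for phi in(20,40,60,80,-40,-100):
    print(phi,*[goal(phi,-d)[0].round(3) for d in (.035,.15,.34)])
E
```

```text
bottlecap [ 0.523 -0.28   0.19 ]
bottle [ 0.518 -0.264  0.139]
jarlid [0.535 0.177 0.109]
boot [0.338 0.134 0.042]
20 [ 0.5   -0.062  0.248] [ 0.456 -0.112  0.342] [ 0.382 -0.194  0.497]
40 [ 0.506 -0.072  0.243] [ 0.478 -0.153  0.32 ] [ 0.432 -0.288  0.446]
60 [ 0.512 -0.078  0.235] [ 0.504 -0.182  0.285] [ 0.492 -0.353  0.367]
80 [ 0.518 -0.081  0.225] [ 0.532 -0.194  0.243] [ 0.555 -0.381  0.271]
-40 [ 0.496 -0.028  0.243] [0.438 0.035 0.32 ] [0.341 0.14  0.446]
-100 [ 0.51  -0.013  0.215] [0.496 0.1   0.197] [0.473 0.287 0.169]
```

```bash
cat >> h.py <<'E'
def goalf(phi,dep,ax=0.,lat=0.):
    p,T=goal(phi,dep,ax,0); T=T@np.diag([-1.,-1,1]); return p+T[:,1]*lat,T
E
cat > sim.py <<'E'
from fk import *
from scipy.spatial.transform import Slerp
def path(q,wps,n=12,w=1e-2):
    for (p,T,nm) in wps:
        p0,T0=FK(q); rv=R.from_matrix(T0.T@T).as_rotvec(); worst=9;e=0
        for k in range(1,n+1):
            r=ik(p0+(p-p0)*k/n,T0@R.from_rotvec(rv*k/n).as_matrix(),q,w); q=r[0]; worst=min(worst,r[3]);e=max(e,r[1])
        print(nm,q.round(2),'margin',round(worst,3),'err mm',round(e,1),'deg',round(r[2],2))
    return q
if __name__=="__main__":
    q=manip.read_state()['joint_pos']
    A=np.array
    a=A([.5,-.12,.45])
    w=[]
    g=lambda phi,dep:goalf(phi,dep)
    T0=FK(q)[1]
    p1=A([.54,-.10,.46])
    for ang in(-60,-120,-180): w.append((p1,goal(0,0)[1]@R.from_euler('z',ang,degrees=True).as_matrix(),f'z{ang}'))
    w.append((goalf(40,-.16)[0],goalf(40,0)[1],'hover'))
    w.append((*goalf(50,-.10),'hov2')); w.append((*goalf(60,.022),'in60'))
    for phi in(40,20,10,0,30,60): w.append((*goalf(phi,.022),f'phi{phi}'))
    path(q,w)
    print('left')
    w=[(A([.52,.05,.45]),goal(-30,0)[1],'a'),(*goal(-60,-.12),'hov'),(*goal(-60,.022),'in')]+[(*goal(f,.022),f'phi{f}') for f in(-80,-100,-80,-60,-40,-60,-80,-100)]
    path(q,w)
E
python3 sim.py
```

```text
z-60 [-0.76 -0.38  0.64  1.7   0.23  1.26  2.65] margin 0.0 err mm 13.7 deg 4.9
z-120 [-1.02 -0.38  0.46  1.96  0.88  1.21  2.65] margin 0.0 err mm 99.0 deg 33.82
z-180 [-0.01 -0.38  0.04  2.38  2.24  0.08  2.65] margin 0.0 err mm 130.2 deg 39.94
hover [-0.88 -0.38  0.96  2.4   2.27  0.08  2.65] margin 0.0 err mm 197.0 deg 53.51
hov2 [-1.14 -0.38  1.15  2.4   2.23  0.08  2.65] margin 0.0 err mm 188.4 deg 55.69
in60 [-1.49 -0.38  1.32  2.4   2.11  0.08  2.65] margin 0.0 err mm 172.7 deg 54.08
phi40 [-1.47 -0.38  1.39  2.4   2.25  0.08  2.65] margin 0.0 err mm 148.9 deg 39.57
phi20 [-1.39 -0.38  1.39  2.4   2.37  0.08  2.65] margin 0.0 err mm 128.1 deg 27.91
phi10 [-1.37 -0.3   1.39  2.4   2.38  0.08  2.65] margin 0.0 err mm 124.3 deg 23.17
phi0 [ 0.88 -0.05 -0.94  2.4   2.15  0.08  2.65] margin 0.0 err mm 95.6 deg 19.88
phi30 [ 1.83 -0.38 -1.3   2.4   4.64  1.09  0.16] margin 0.0 err mm 98.9 deg 27.1
phi60 [ 1.9  -0.38 -1.3   2.4   4.64  1.42 -0.01] margin 0.0 err mm 112.8 deg 37.79
left
a [-0.19 -0.25 -0.36  1.81  0.6   1.32  1.01] margin 0.045 err mm 0.0 deg 0.0
hov [-0.33  0.16 -0.63  2.08  1.01  1.68  0.19] margin 0.136 err mm 0.0 deg 0.0
in [-0.17  0.2  -0.5   2.18  1.2   1.44  0.17] margin 0.215 err mm 0.0 deg 0.0
phi-80 [-0.3   0.49 -0.42  2.07  1.28  1.81 -0.01] margin 0.224 err mm 0.0 deg 0.0
phi-100 [-0.38  0.74 -0.29  1.93  1.28  2.09 -0.12] margin 0.004 err mm 0.0 deg 0.0
phi-80 [-0.31  0.49 -0.42  2.07  1.27  1.81 -0.01] margin 0.024 err mm 0.0 deg 0.0
phi-60 [-0.18  0.2  -0.49  2.18  1.2   1.43  0.17] margin 0.215 err mm 0.0 deg 0.0
phi-40 [-0.07 -0.09 -0.42  2.26  0.99  0.99  0.51] margin 0.143 err mm 0.0 deg 0.0
phi-60 [-0.19  0.2  -0.48  2.19  1.2   1.43  0.17] margin 0.147 err mm 0.0 deg 0.0
phi-80 [-0.32  0.49 -0.41  2.07  1.27  1.8  -0.01] margin 0.223 err mm 0.0 deg 0.0
phi-100 [-0.39  0.74 -0.28  1.93  1.28  2.08 -0.12] margin 0.011 err mm 0.0 deg 0.0
```

```bash
python3 -c "
from h import *
print(rel(np.array([.52,.05,.45]),goal(-30,0)[1]))
p,T=goal(-30,0);print(rel(*goal(-60,-.12),base=(np.array([.52,.05,.45]),T)))"
```

```text
([0.2, 93.4, -0.9], [29.73, -0.05, -0.05])
([137.6, 72.0, 104.1], [30.0, -0.0, -0.0])
```

Request:
{"name": "move_arm", "arguments": {
  "motion": [
    [[0, 30, 0, 10, 0, 0, 1], [0, 60, 0, 20, 0, 0, 1], [0, 93, -1, 30, 0, 0, 1], [0, 93, -1, 30, 0, 0, 1]]
  ]
}}

```text
time: 4.1
tcp_pos: [0.5182, 0.0613, 0.4484]
tool_rot: [-0.04, 0.933, -0.226, 0.277]
wrist_force: [0.5, -0.7, 0.9]
opening: 1.003
```

```bash
python3 log.py; python3 -c "
from h import *
print(rel(*goal(-60,-.12)))"
```

```text
t 4.1 tcp_chuck [137.3 105.1 184.4] rot_chuck [-30.2  -0.2   1.1] grasp depth/lat [139.    4.2 211.1] F_tool [-0.7 -0.9 -0.1] M_tool [-0.4   0.49 -0.  ] Mx about axis if at TCP 0.587 Mx raw 0.39 Fch [ 0.7 -0.7  0.6] op 1.003 q [-0.15 -0.25 -0.42  1.81  0.59  1.32  1.01]
([137.2, 63.9, 107.0], [29.84, 0.72, 0.83])
```

Request:
{"name": "move_arm", "arguments": {
  "motion": [
    [[34, 16, 27, 7, 0, 0, 1], [68, 32, 54, 15, 0, 0, 1], [102, 48, 80, 22, 0, 0, 1], [137, 64, 107, 30, 0.7, 0.8, 1], [137, 64, 107, 30, 0.7, 0.8, 1]]
  ]
}}

```text
time: 4.72
tcp_pos: [0.4635, 0.0404, 0.2662]
tool_rot: [0.042, 0.847, -0.46, 0.265]
wrist_force: [0.6, -0.3, 0.9]
opening: 1.001
```

```bash
python3 log.py; python3 -c "
from h import *
c=cal('wrist');p,d=manip.read_camera('wrist');cv2.imwrite('pics/w1.png',p);np.savez('w1.npz',p=p,d=d,K=c[0],D=c[1],R=c[2],t=c[3])
print(-c[2].T@c[3]);print(rel(*goal(-60,-.12)))"
```

```text
t 4.72 tcp_chuck [-3.9 96.  55.5] rot_chuck [-60.3   1.1  -0. ] grasp depth/lat [ -5.7   0.7 110.8] F_tool [-0.9 -0.6  0.1] M_tool [-0.8   0.46  0.02] Mx about axis if at TCP 0.867 Mx raw 0.798 Fch [ 0.9 -0.4  0.5] op 1.001 q [-0.22  0.18 -0.73  2.08  1.03  1.69  0.19]
[0.33931416 0.14116795 0.29054571]
([-0.3, 3.1, -7.1], [-0.21, -0.75, 0.06])
```

View pics/w1.png

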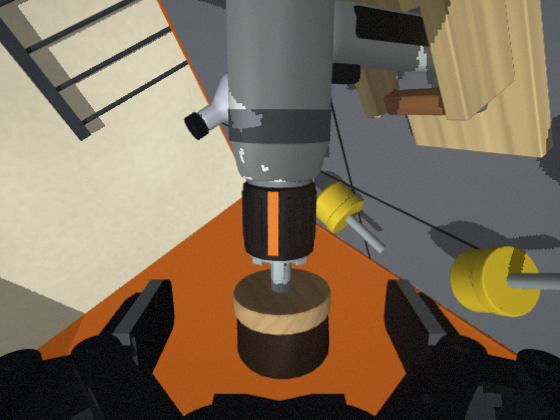

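```bash
python3 - <<'E'
from h import *
from scipy.optimize import least_squares
z=np.load('w1.npz');c=(z['K'],z['D'],z['R'],z['t']);W=cloud('wrist',z['d'],c);d=z['d']
S=W[192:252,250:308].reshape(-1,3);H=W[30:135,238:325].reshape(-1,3)
print(np.isfinite(S).all(), np.median(d[192:252,250:308]))
def fr(q):
    x,y,h=q; a=np.array([np.cos(h)*np.cos(np.pi/6),np.sin(h)*np.cos(np.pi/6),.5]); return np.array([x,y,.22]),a
def dist(P,q):
    o,a=fr(q); r=P-o; return np.linalg.norm(r-np.outer(r@a,a),axis=1)
for nm,f in (("both",lambda q:np.r_[dist(S,q)-.026,dist(H,q)-.034]),("S",lambda q:dist(S,q)-.026),("H",lambda q:dist(H,q)-.034)):
    s=least_squares(f,[.514,-.047,.21],loss='soft_l1',f_scale=.002)
    print(nm,s.x.round(4),np.abs(s.fun).mean()*1000)
# edges of the sleeve by depth & axial extent
o,B=frame();L=(W-o)@B
for v in(195,215,235): 
    r=np.hypot(L[v,:,1],L[v,:,2])<.03; u=np.where(r)[0];print(v,u.min(),u.max(),(L[v,u.min()]*1000).round(1),(L[v,u.max()]*1000).round(1))
print('axial: sleeve rear (v~183), front(v~258)',(L[183,262]*1000).round(1),(L[258,262]*1000).round(1),(L[300,280]*1000).round(1))
for v in range(174,275,6): print(v,(L[v,262]*1000).round(1),z['p'][v,262])
E
```

```text
True 0.24250315
both [ 0.5129 -0.0474  0.2287] 1.5043514384526024
S [ 0.5126 -0.0477  0.2124] 1.6447055642214
H [ 0.5128 -0.0462  0.243 ] 1.4263076831794754
195 242 316 [-17.2 -11.9  24.2] [-17.4  13.3 -22.3]
215 242 315 [ -2.1 -12.4  24.3] [ -2.3  12.9 -22.5]
235 243 314 [ 13.  -11.5  24.3] [ 10.7  18.5 -18.2]
axial: sleeve rear (v~183), front(v~258) [-29.8  11.5  20.1] [22.5 13.1 21.2] [57.  16.5  8.4]
174 [-37.   17.4  23.1] [120 118 118]
180 [-32.8  15.9  22.4] [113 114 113]
186 [-27.8  11.4  20.1] [99 94 91]
192 [-24.5  14.1  21.5] [42 42 43]
198 [-20.4  14.   21.4] [44 43 45]
204 [-16.3  13.8  21.4] [33 34 40]
210 [-12.7  15.5  22.2] [40 39 42]
216 [-8.2 14.4 21.7] [40 38 42]
222 [-3.7 13.4 21.2] [24 26 32]
228 [ 0.3 14.  21.5] [27 32 36]
234 [ 4.7 13.7 21.4] [28 30 38]
240 [ 8.8 14.4 21.8] [24 23 31]
246 [13.1 14.5 21.8] [32 34 39]
252 [17.1 15.2 22.2] [31 32 35]
258 [22.5 13.1 21.2] [35 36 38]
264 [  658.8 -1226.6  -610.3] [ 93 106 127]
270 [ 56.5 -33.6  -2.6] [ 32  71 126]
```

```bash
sed -i 's/^FR=.*/FR=[.5135,-.047,.217]/' h.py; python3 - <<'E'
from h import *
rep();print(rel(*goal(-60,-.05)),rel(*goal(-60,.023)))
p,T=goal(-60,.023);
for f in (-55,-50,-45,-40): print(f,rel(*goal(f,.023),base=(p,T)))
E
```

```text
t 4.78 tcp_chuck [ 0.6 96.3 58.6] rot_chuck [-60.4   0.9  -0.6] grasp depth/lat [ -1.5   3.4 112.7] F_tool [-0.3 -0.2 -0.6] M_tool [-0.73  0.54  0.02] Mx about axis if at TCP 0.75 Mx raw 0.732 Fch [0.3 0.5 0.5] op 1.001 q [-0.22  0.17 -0.73  2.08  1.03  1.69  0.19]
([-0.6, 3.1, 62.7], [-0.4, -1.03, -0.1]) ([-1.9, 3.6, 135.7], [-0.4, -1.03, -0.1])
-55 ([-0.0, 2.0, -0.1], [-5.0, 0.0, -0.0])
-50 ([-0.0, 4.0, -0.3], [-10.0, 0.0, 0.0])
-45 ([-0.0, 6.0, -0.8], [-15.0, 0.0, 0.0])
-40 ([-0.0, 7.9, -1.4], [-20.0, 0.0, 0.0])
```

Request:
{"name": "move_arm", "arguments": {
  "motion": [
    [[0, 3, 40, 0, -1, 0, 1], [-1, 3, 80, 0, -1, 0, 1], [-2, 3.5, 110, 0, -1, 0, 1], [-2, 3.5, 136, 0, -1, 0, 1], [-2, 3.5, 136, 0, -1, 0, 1]]
  ]
}}

```text
time: 5.4
tcp_pos: [0.5249, -0.0678, 0.2185]
tool_rot: [0.047, 0.842, -0.458, 0.281]
wrist_force: [-1.1, -1.0, 0.1]
opening: 1.0
```

```bash
python3 log.py; python3 -c "
from h import *
c=cal('wrist');p,d=manip.read_camera('wrist');cv2.imwrite('pics/w2.png',p)
print(rel(*goal(-60,.023)));print(rel(*goal(-40,.023)))"
```

```text
t 5.4 tcp_chuck [  5.  -22.7  -4.6] rot_chuck [-60.6  -0.7  -0.9] grasp depth/lat [  5.1   7.1 -22.1] F_tool [ 1.  -1.   0.3] M_tool [-0.75  0.54 -0.09] Mx about axis if at TCP 0.744 Mx raw 0.764 Fch [-1.  -0.7  0.7] op 1.0 q [-0.07  0.2  -0.6   2.18  1.22  1.46  0.16]
([5.4, 6.4, 1.9], [-0.54, 0.24, -1.05])
([5.5, 14.2, 0.4], [-20.54, 0.42, -0.99])
```

View pics/w2.png

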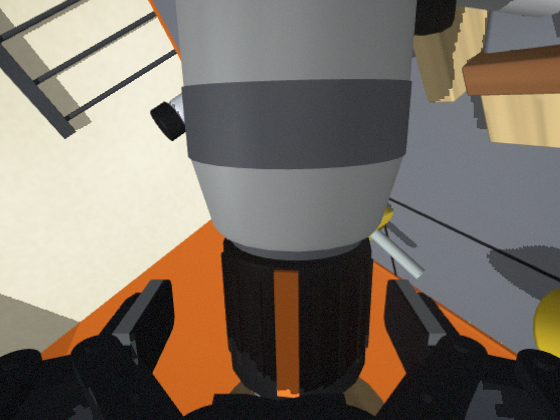

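Request:
{"name": "move_arm", "arguments": {
  "motion": [
    [[5, 10, 1, -8, 0, -1, 1], [5, 13, 0, -16, 0, -1, 1], [5.5, 14, 0, -20, 0, -1, 1], [5.5, 14, 0, -20, 0, -1, 1], [5.5, 14, 0, -20, 0, -1, 1]]
  ]
}}

```text
time: 6.08
tcp_pos: [0.5248, -0.0579, 0.2023]
tool_rot: [-0.012, 0.91, -0.308, 0.279]
wrist_force: [0.2, 0.3, 0.3]
opening: 1.0
```

```bash
python3 log.py; python3 -c "
from h import *
print(rel(*goal(-40,.023)))"
```

```text
t 6.08 tcp_chuck [ -1.3 -13.1 -19.6] rot_chuck [-40.6  -0.2   0.4] grasp depth/lat [ -1.4  -2.8 -23.4] F_tool [-0.4  0.1 -0.3] M_tool [-0.58  0.57 -0.02] Mx about axis if at TCP 0.582 Mx raw 0.579 Fch [0.4 0.3 0.1] op 1.0 q [ 0.08 -0.08 -0.57  2.26  1.01  0.98  0.49]
([-1.3, -2.6, -0.5], [-0.58, 0.32, 0.34])
```

Request:
{"name": "move_arm", "arguments": {
  "motion": [
    [[0, 0, 0, 0, 0, 0, 1], [0, 0, 0, 0, 0, 0, 1]]
  ]
}}

```text
time: 6.32
tcp_pos: [0.5245, -0.0581, 0.2001]
tool_rot: [-0.013, 0.91, -0.307, 0.277]
wrist_force: [0.1, 0.1, -0.5]
opening: 0.999
```

```bash
python3 log.py; python3 -c "
from h import *
print(rel(*goal(-40,.023)))
c=cal('wrist');p,d=manip.read_camera('wrist');cv2.imwrite('pics/w3.png',p)"
```

```text
t 6.33 tcp_chuck [ -2.8 -13.3 -21.4] rot_chuck [-40.5   0.    0.5] grasp depth/lat [ -2.8  -3.9 -24.9] F_tool [0.1 0.3 0.4] M_tool [-0.61  0.51  0.02] Mx about axis if at TCP 0.61 Mx raw 0.603 Fch [-0.1  0.  -0.5] op 0.999 q [ 0.08 -0.07 -0.57  2.26  1.01  0.98  0.49]
([-2.7, -3.7, -1.9], [-0.49, 0.13, 0.46])
```

View pics/w3.png

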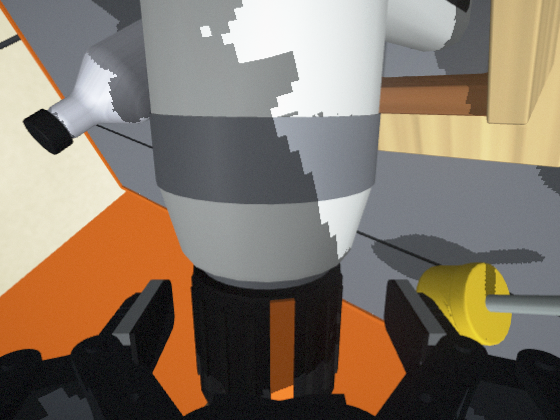

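Request:
{"name": "move_arm", "arguments": {
  "motion": [
    [[-2.7, -3.7, -2, -0.5, 0, 0.5, 1], [-2.7, -3.7, -2, -0.5, 0, 0.5, 1], [-2.7, -3.7, -2, -0.5, 0, 0.5, 1]]
  ]
}}

```text
time: 6.75
tcp_pos: [0.5252, -0.0603, 0.2055]
tool_rot: [-0.009, 0.911, -0.302, 0.279]
wrist_force: [-0.1, -0.2, -0.1]
opening: 1.001
```

```bash
python3 log.py; python3 -c "
from h import *
print(rel(*goal(-40,.023)))"
```

```text
t 6.75 tcp_chuck [  0.2 -15.5 -16.8] rot_chuck [-40.   -0.2  -0.1] grasp depth/lat [  0.1   1.  -22.8] F_tool [ 0.1 -0.1  0.1] M_tool [-0.58  0.46 -0.03] Mx about axis if at TCP 0.583 Mx raw 0.585 Fch [-0.1 -0.2 -0. ] op 1.001 q [ 0.09 -0.09 -0.56  2.26  0.99  0.96  0.51]
([0.2, 1.1, 0.2], [-0.02, 0.16, -0.14])
```

Request:
{"name": "move_arm", "arguments": {
  "motion": [
    [[0, 0, 0, 0, 0, 0, 0.2], [0, 0, 0, 0, 0, 0, 0.2], [0, 0, 0, 0, 0, 0, 0.2], [0, 0, 0, 0, 0, 0, 0.2], [0, 0, 0, 0, 0, 0, 0.2]]
  ],
  "squeeze": 60
}}

```text
time: 7.38
tcp_pos: [0.525, -0.0596, 0.2054]
tool_rot: [-0.01, 0.912, -0.302, 0.279]
wrist_force: [-5.0, 2.9, 3.0]
opening: 0.596
```

```bash
python3 log.py; python3 - <<'E'
from h import *
p,T=goal(-40,.023)
for f in (-50,-60,-75,-90,-95): print(f,rel(*goal(f,.023),base=(p,T)))
E
```

```text
t 7.38 tcp_chuck [  0.1 -14.8 -16.9] rot_chuck [-40.   -0.2  -0. ] grasp depth/lat [  0.    0.5 -22.5] F_tool [ 2.2 -0.  -6.1] M_tool [-0.81  1.02 -0.09] Mx about axis if at TCP 0.806 Mx raw 0.81 Fch [-2.2  3.9  4.7] op 0.596 q [ 0.09 -0.09 -0.56  2.26  0.99  0.96  0.51]
-50 ([-0.0, -4.0, -0.3], [10.0, 0.0, 0.0])
-60 ([0.0, -7.9, -1.4], [20.0, 0.0, 0.0])
-75 ([0.0, -13.2, -4.2], [35.0, 0.0, 0.0])
-90 ([0.0, -17.6, -8.2], [50.0, -0.0, -0.0])
-95 ([0.0, -18.8, -9.8], [55.0, -0.0, 0.0])
```

Request:
{"name": "move_arm", "arguments": {
  "motion": [
    [[0, -2, 0, 5, 0, 0, 0.2], [0, -4, -0.3, 10, 0, 0, 0.2], [0, -6, -0.8, 15, 0, 0, 0.2], [0, -8, -1.4, 20, 0, 0, 0.2]]
  ]
}}

```text
time: 7.88
tcp_pos: [0.5231, -0.0652, 0.2107]
tool_rot: [0.039, 0.845, -0.456, 0.277]
wrist_force: [-0.2, -2.5, -4.2]
opening: 0.593
```

```bash
python3 log.py; python3 -c "
from h import *
c=cal('wrist');p,d=manip.read_camera('wrist');cv2.imwrite('pics/w4.png',p)
p,T=goal(-60,.023)
for f in (-70,-80,-90): print(f,rel(*goal(f,.023),base=(p,T)))"
```

```text
t 7.88 tcp_chuck [  0.1 -19.8 -10.7] rot_chuck [-60.1  -0.2  -0.1] grasp depth/lat [  0.    0.6 -22.5] F_tool [2.7 1.6 3.7] M_tool [-1.37  1.19 -0.05] Mx about axis if at TCP 1.408 Mx raw 1.369 Fch [-2.7 -2.4 -3.3] op 0.593 q [-0.03  0.22 -0.65  2.19  1.23  1.46  0.16]
-70 ([-0.0, -4.0, -0.3], [10.0, -0.0, -0.0])
-80 ([-0.0, -7.9, -1.4], [20.0, 0.0, -0.0])
-90 ([-0.0, -11.5, -3.1], [30.0, -0.0, -0.0])
```

View pics/w4.png

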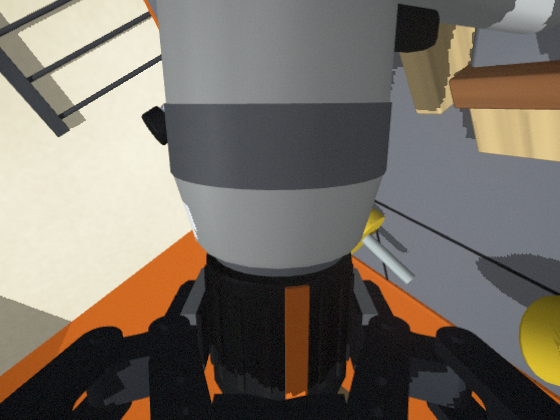

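Request:
{"name": "move_arm", "arguments": {
  "motion": [
    [[0, -2.7, -0.2, 7, 0, 0, 0.2], [0, -5.4, -0.7, 14, 0, 0, 0.2], [0, -7.9, -1.4, 20, 0, 0, 0.2], [0, -9.8, -2.2, 25, 0, 0, 0.2], [0, -11.5, -3.1, 30, 0, 0, 0.2]]
  ]
}}

```text
time: 8.55
tcp_pos: [0.5181, -0.0694, 0.2205]
tool_rot: [0.109, 0.698, -0.66, 0.257]
wrist_force: [-3.2, -1.3, -0.6]
opening: 0.592
```

```bash
python3 log.py; python3 -c "
from h import *
c=cal('wrist');p,d=manip.read_camera('wrist');cv2.imwrite('pics/w5.png',p)"
```

```text
t 8.55 tcp_chuck [ -0.  -22.9   0.6] rot_chuck [-90.1  -0.2  -0.1] grasp depth/lat [ -0.    0.6 -22.9] F_tool [ 3.3 -1.2  0.6] M_tool [-0.91  1.07  0.32] Mx about axis if at TCP 0.881 Mx raw 0.909 Fch [-3.3 -0.6  1.2] op 0.592 q [-0.24  0.65 -0.49  2.    1.33  2.02 -0.09]
```

View pics/w5.png

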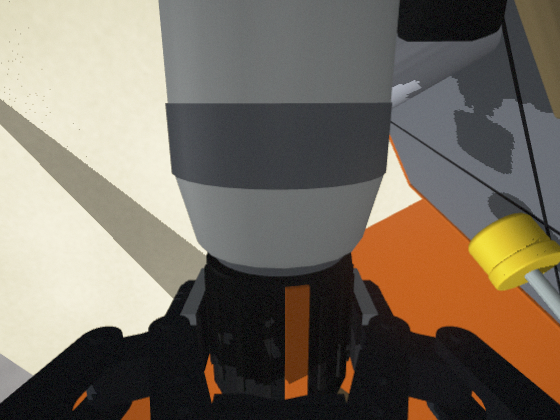

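Request:
{"name": "move_arm", "arguments": {
  "motion": [
    [[0, 0, 0, 0, 0, 0, 1], [0, 0, 0, 0, 0, 0, 1], [0, 0, 0, 0, 0, 0, 1]]
  ]
}}

```text
time: 8.98
tcp_pos: [0.5182, -0.0703, 0.221]
tool_rot: [0.109, 0.699, -0.658, 0.257]
wrist_force: [-0.5, 0.3, -0.4]
opening: 1.0
```

```bash
python3 log.py; python3 -c "
from h import *
p,T=goal(-90,.023)
for f in (-80,-70,-60,-50,-40,-35): print(f,rel(*goal(f,.023),base=(p,T)))"
```

```text
t 8.97 tcp_chuck [  0.1 -23.8   1. ] rot_chuck [-90.   -0.2  -0.2] grasp depth/lat [  0.1   1.  -23.8] F_tool [ 0.6  0.1 -0.4] M_tool [-0.89  0.55 -0.02] Mx about axis if at TCP 0.891 Mx raw 0.89 Fch [-0.6  0.4 -0.1] op 1.0 q [-0.23  0.64 -0.49  2.    1.33  2.02 -0.09]
-80 ([-0.0, 4.0, -0.3], [-10.0, 0.0, 0.0])
-70 ([-0.0, 7.9, -1.4], [-20.0, -0.0, 0.0])
-60 ([0.0, 11.5, -3.1], [-30.0, 0.0, 0.0])
-50 ([-0.0, 14.8, -5.4], [-40.0, 0.0, 0.0])
-40 ([-0.0, 17.6, -8.2], [-50.0, 0.0, 0.0])
-35 ([0.0, 18.8, -9.8], [-55.0, 0.0, 0.0])
```

Request:
{"name": "move_arm", "arguments": {
  "motion": [
    [[0, 4, -0.3, -10, 0, 0, 1], [0, 7.9, -1.4, -20, 0, 0, 1], [0, 11.5, -3.1, -30, 0, 0, 1], [0, 14.8, -5.4, -40, 0, 0, 1], [0, 17.6, -8.2, -50, 0, 0, 1], [0, 17.6, -8.2, -50, 0, 0, 1], [0, 17.6, -8.2, -50, 0, 0, 1]]
  ]
}}

```text
time: 9.85
tcp_pos: [0.5245, -0.061, 0.2056]
tool_rot: [-0.009, 0.911, -0.304, 0.279]
wrist_force: [-0.3, 0.1, 0.2]
opening: 0.997
```

```bash
python3 log.py; python3 -c "
from h import *
print(rel(*goal(-40,.023)))
c=cal('wrist');p,d=manip.read_camera('wrist');cv2.imwrite('pics/w6.png',p)"
```

```text
t 9.85 tcp_chuck [ -0.5 -16.1 -16.3] rot_chuck [-40.3  -0.1  -0.1] grasp depth/lat [ -0.5   1.7 -22.8] F_tool [ 0.2 -0.1 -0.3] M_tool [-0.63  0.51 -0.  ] Mx about axis if at TCP 0.627 Mx raw 0.629 Fch [-0.2  0.2  0.3] op 0.997 q [ 0.19 -0.09 -0.65  2.25  0.99  0.96  0.52]
([-0.5, 1.8, 0.2], [-0.26, 0.08, -0.16])
```

View pics/w6.png

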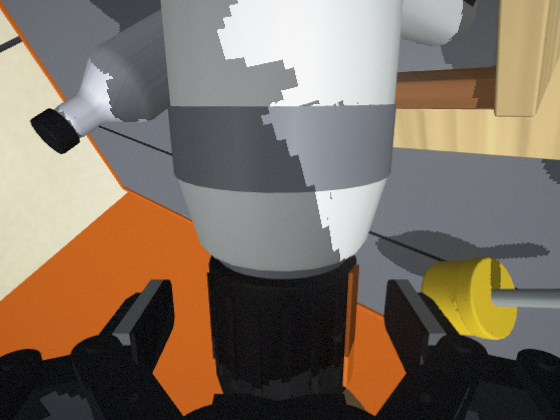

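Request:
{"name": "move_arm", "arguments": {
  "motion": [
    [[0, 1, 0, 0, 0, 0, 0.2], [0, 1, 0, 0, 0, 0, 0.2], [0, 1, 0, 0, 0, 0, 0.2], [0, 1, 0, 0, 0, 0, 0.2], [0, 1, 0, 0, 0, 0, 0.2]]
  ]
}}

```text
time: 10.52
tcp_pos: [0.5247, -0.06, 0.2047]
tool_rot: [-0.01, 0.911, -0.303, 0.278]
wrist_force: [-6.0, -0.9, 6.9]
opening: 0.591
```

```bash
python3 log.py
```

```text
t 10.53 tcp_chuck [ -0.6 -15.2 -17.3] rot_chuck [-40.1  -0.1  -0. ] grasp depth/lat [ -0.6   0.4 -23. ] F_tool [ 1.8 -5.5 -7.2] M_tool [ 0.83  1.01 -0.09] Mx about axis if at TCP -0.956 Mx raw -0.827 Fch [-1.8  0.4  9. ] op 0.591 q [ 0.18 -0.09 -0.65  2.25  0.99  0.96  0.52]
```

Request:
{"name": "move_arm", "arguments": {
  "motion": [
    [[0, -2, 0, 5, 0, 0, 0.2], [0, -4, -0.3, 10, 0, 0, 0.2], [0, -6, -0.8, 15, 0, 0, 0.2]]
  ]
}}

```text
time: 10.9
tcp_pos: [0.5233, -0.0645, 0.2087]
tool_rot: [0.028, 0.863, -0.421, 0.277]
wrist_force: [0.5, -10.0, -2.9]
opening: 0.593
```

```bash
python3 log.py
```

```text
t 10.9 tcp_chuck [ -0.6 -19.2 -12.7] rot_chuck [-55.3  -0.1  -0.1] grasp depth/lat [ -0.6   0.5 -23. ] F_tool [ 2.9 -4.3  9. ] M_tool [-0.38  1.34 -0.08] Mx about axis if at TCP 0.292 Mx raw 0.385 Fch [-2.9 -9.9 -1.6] op 0.593 q [ 0.09  0.15 -0.75  2.2   1.2   1.36  0.22]
```

```bash
cat > avg.py <<'E'
from h import *
import sys
n=int(sys.argv[1]) if len(sys.argv)>1 else 5
Fs=[];Ms=[];o,B=frame()
for k in range(n):
    s=manip.read_state();T=R.from_quat(s['tool_rot']).as_matrix()
    Fs.append(T.T@s['wrist_force']);Ms.append(T.T@s['ft_torque'])
    if k<n-1: manip.read_camera('wrist')
F=np.mean(Fs,0);M=np.mean(Ms,0)
phi=R.from_matrix(B.T@np.c_[-T[:,0],T[:,1],-T[:,2]]).as_rotvec(degrees=True)
b=-.885*np.sin(np.radians(-phi[0]))
print('t',round(s['time'],2),'phi',phi.round(1),'F',F.round(1),'M',M.round(2),'sd',np.std(Fs,0).round(2),np.std(Ms,0).round(2),'depth/lat',((o-s['tcp_pos'])@T*1000).round(1),'op',round(s['opening'],3),'q',s['joint_pos'].round(2))
for L in(.17,.2,.23): print(L,'axis moment (resist +)',round(-(M[0]-b+L*F[1]),3))
E
python3 avg.py
```

```text
t 11.1 phi [-55.2  -0.   -0. ] F [  1.6 -11.5  -5. ] M [1.65 0.83 0.03] sd [1.25 5.4  7.4 ] [1.3  0.38 0.06] depth/lat [ -0.6   0.5 -23.1] op 0.588 q [ 0.09  0.15 -0.75  2.2   1.2   1.36  0.22]
0.17 axis moment (resist +) -0.422
0.2 axis moment (resist +) -0.077
0.23 axis moment (resist +) 0.267
```

```bash
cat >> avg.py <<'E'
Fs=np.array(Fs);Ms=np.array(Ms)
print('slope Mx/Fy',np.polyfit(Fs[:,1],Ms[:,0],1)[0].round(3),'My/Fx',np.polyfit(Fs[:,0],Ms[:,1],1)[0].round(3)); print(np.c_[Fs,Ms[:,0], -(Ms[:,0]-b+.235*Fs[:,1])].round(2))
E
python3 avg.py 6
```

```text
t 11.35 phi [-55.2  -0.1  -0.1] F [ 1.8 -6.9 -4. ] M [ 0.86  0.91 -0.01] sd [0.32 1.09 1.05] [0.18 0.03 0.02] depth/lat [ -0.6   0.5 -23.1] op 0.593 q [ 0.1   0.15 -0.75  2.2   1.2   1.35  0.22]
0.17 axis moment (resist +) -0.423
0.2 axis moment (resist +) -0.217
0.23 axis moment (resist +) -0.011
slope Mx/Fy -0.153 My/Fx -0.039
[[ 1.81 -9.25 -6.15  1.21  0.23]
 [ 1.52 -6.72 -3.76  0.95 -0.1 ]
 [ 2.18 -6.45 -3.61  0.83 -0.04]
 [ 1.93 -6.55 -2.68  0.74  0.07]
 [ 2.24 -6.12 -4.02  0.71 -0.  ]
 [ 1.36 -6.12 -3.75  0.74 -0.02]]
```

Request:
{"name": "move_arm", "arguments": {
  "motion": [
    [[0, -2, 0, 5, 0, 0, 0.2], [0, -4, -0.3, 10, 0, 0, 0.2]]
  ]
}}

```text
time: 11.6
tcp_pos: [0.522, -0.0668, 0.2118]
tool_rot: [0.052, 0.823, -0.494, 0.274]
wrist_force: [0.3, -9.9, 0.0]
opening: 0.594
```

```bash
python3 avg.py 2
```

```text
t 11.65 phi [-65.6  -0.1  -0. ] F [  0.3 -12.8   0.7] M [1.54 0.44 0.05] sd [1.3  7.86 7.8 ] [1.89 0.57 0.05] depth/lat [ -0.7   0.4 -23.2] op 0.591 q [ 0.    0.32 -0.73  2.15  1.29  1.62  0.09]
0.17 axis moment (resist +) -0.17
0.2 axis moment (resist +) 0.214
0.23 axis moment (resist +) 0.598
slope Mx/Fy -0.24 My/Fx 0.439
[[  1.59  -4.95   8.48  -0.35   0.7 ]
 [ -1.01 -20.67  -7.12   3.43   0.62]]
```

Request:
{"name": "move_arm", "arguments": {
  "motion": [
    [[0, -2, 0, 5, 0, 0, 0.2], [0, -4, -0.3, 10, 0, 0, 0.2]]
  ]
}}

```text
time: 11.9
tcp_pos: [0.5204, -0.0686, 0.2151]
tool_rot: [0.075, 0.777, -0.564, 0.268]
wrist_force: [-1.6, -12.1, 1.4]
opening: 0.594
```

```bash
python3 avg.py 2
```

```text
t 11.95 phi [-75.7  -0.1  -0. ] F [  0.6 -12.9   3.3] M [1.39 0.41 0.2 ] sd [2.29 6.81 6.98] [1.74 0.6  0.04] depth/lat [ -0.7   0.4 -23.3] op 0.589 q [-0.08  0.48 -0.67  2.1   1.33  1.82  0.  ]
0.17 axis moment (resist +) -0.058
0.2 axis moment (resist +) 0.328
0.23 axis moment (resist +) 0.714
slope Mx/Fy -0.255 My/Fx 0.263
[[  2.89  -6.05  10.3   -0.35   0.91]
 [ -1.7  -19.67  -3.66   3.12   0.64]]
```

```bash
python3 - <<'E'
from h import *
for n in('top','wrist'):
    p,d=manip.read_camera(n)
    np.savez(f'{n}7.npz',p=p,d=d)
    if n=='top': p=cv2.resize(p[150:290,270:410],None,fx=4,fy=4,interpolation=2)
    cv2.imwrite(f'pics/{n}7.png',p)
E
```

```text
(no output)
```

View pics/top7.png

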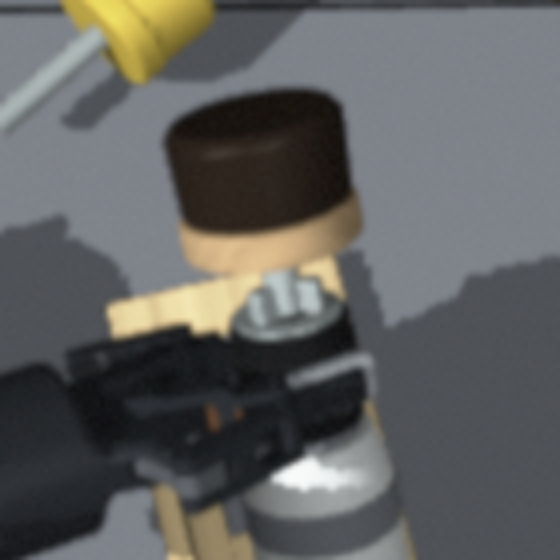

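View pics/wrist7.png

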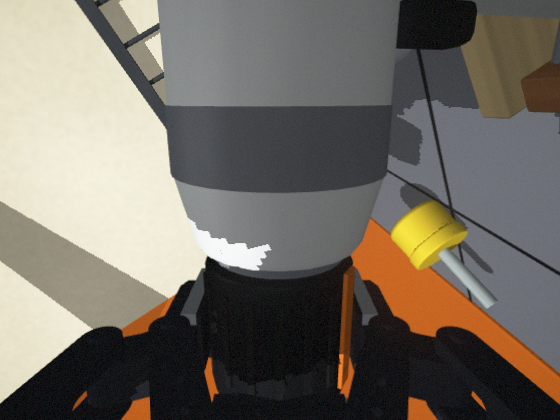

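Request:
{"name": "move_arm", "arguments": {
  "motion": [
    [[0, -1.4, 0, 3.5, 0, 0, 0.2], [0, -2.8, -0.2, 7, 0, 0, 0.2]]
  ]
}}

```text
time: 12.3
tcp_pos: [0.5192, -0.0694, 0.2174]
tool_rot: [0.091, 0.741, -0.611, 0.263]
wrist_force: [-3.5, -9.4, 3.3]
opening: 0.587
```

```bash
python3 avg.py 3
```

```text
t 12.4 phi [-82.4  -0.1  -0.1] F [  1.9 -10.8   3.5] M [0.87 0.72 0.25] sd [1.14 3.74 3.01] [0.84 0.33 0.07] depth/lat [ -0.6   0.5 -23.3] op 0.594 q [-0.13  0.57 -0.62  2.05  1.35  1.94 -0.05]
0.17 axis moment (resist +) 0.098
0.2 axis moment (resist +) 0.423
0.23 axis moment (resist +) 0.748
slope Mx/Fy -0.211 My/Fx 0.285
[[  3.09  -6.69   7.62  -0.26   0.96]
 [  0.36 -15.75   0.46   1.75   1.07]
 [  2.24 -10.08   2.54   1.12   0.38]]
```

Request:
{"name": "move_arm", "arguments": {
  "motion": [
    [[0, -1.4, 0, 3.5, 0, 0, 0.2], [0, -2.8, -0.2, 7, 0, 0, 0.2]]
  ]
}}

```text
time: 12.65
tcp_pos: [0.5179, -0.07, 0.2199]
tool_rot: [0.107, 0.703, -0.655, 0.257]
wrist_force: [-5.2, -10.4, 4.8]
opening: 0.592
```

```bash
python3 avg.py 3
```

```text
t 12.75 phi [-89.4  -0.1  -0.1] F [  2.2 -10.9   6.2] M [0.57 0.87 0.32] sd [1.18 2.49 2.01] [0.74 0.26 0.05] depth/lat [ -0.6   0.5 -23.4] op 0.591 q [-0.19  0.65 -0.55  2.01  1.35  2.04 -0.09]
0.17 axis moment (resist +) 0.397
0.2 axis moment (resist +) 0.723
0.23 axis moment (resist +) 1.05
slope Mx/Fy -0.288 My/Fx 0.154
[[  3.9   -7.89   9.    -0.44   1.41]
 [  1.59 -13.99   4.46   1.33   1.07]
 [  1.26 -10.78   5.07   0.81   0.84]]
```

Request:
{"name": "move_arm", "arguments": {
  "motion": [
    [[0, 0, 0, 0, 0, 0, 1], [0, 0, 0, 0, 0, 0, 1], [0, 0, 0, 0, 0, 0, 1]]
  ]
}}

```text
time: 13.12
tcp_pos: [0.5187, -0.0689, 0.2195]
tool_rot: [0.107, 0.704, -0.652, 0.258]
wrist_force: [1.2, 0.1, 0.8]
opening: 0.999
```

```bash
python3 avg.py 1; python3 - <<'E'
from h import *
print(rel(*goal(-90,.023)))
for n in('top','scene'):
    p,d=manip.read_camera(n)
    np.savez(f'{n}8.npz',p=p,d=d)
    p=cv2.resize(p[150:290,270:410] if n=='top' else p[100:260,160:320],None,fx=4,fy=4,interpolation=2)
    cv2.imwrite(f'pics/{n}8.png',p[:600])
E
```

```text
t 13.12 phi [-89.   -0.2  -0.1] F [-1.4 -0.1  0.1] M [-0.95  0.51 -0.02] sd [0. 0. 0.] [0. 0. 0.] depth/lat [  0.1  -0.2 -22.6] op 0.999 q [-0.19  0.65 -0.55  2.01  1.35  2.04 -0.09]
0.17 axis moment (resist +) 0.085
0.2 axis moment (resist +) 0.088
0.23 axis moment (resist +) 0.091
slope Mx/Fy 4.917 My/Fx -0.178
[[-1.42 -0.1   0.13 -0.95  0.09]]
([0.1, -0.6, 0.4], [1.03, 0.03, -0.18])avg.py:15: RankWarning: Polyfit may be poorly conditioned
  print('slope Mx/Fy',np.polyfit(Fs[:,1],Ms[:,0],1)[0].round(3),'My/Fx',np.polyfit(Fs[:,0],Ms[:,1],1)[0].round(3)); print(np.c_[Fs,Ms[:,0], -(Ms[:,0]-b+.235*Fs[:,1])].round(2))
avg.py:15: RankWarning: Polyfit may be poorly conditioned
  print('slope Mx/Fy',np.polyfit(Fs[:,1],Ms[:,0],1)[0].round(3),'My/Fx',np.polyfit(Fs[:,0],Ms[:,1],1)[0].round(3)); print(np.c_[Fs,Ms[:,0], -(Ms[:,0]-b+.235*Fs[:,1])].round(2))
```

View pics/top8.png

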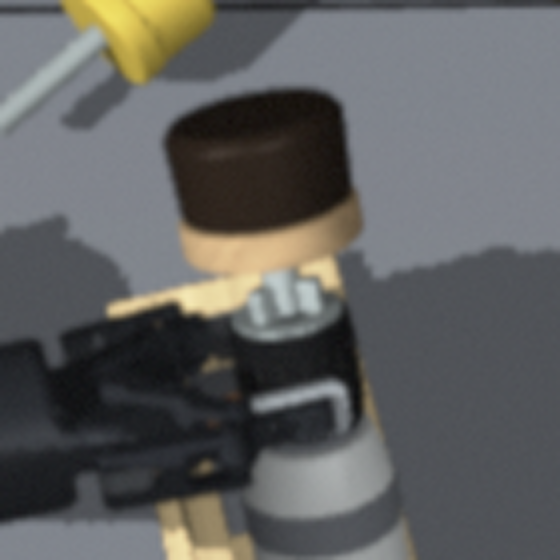

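View pics/scene8.png

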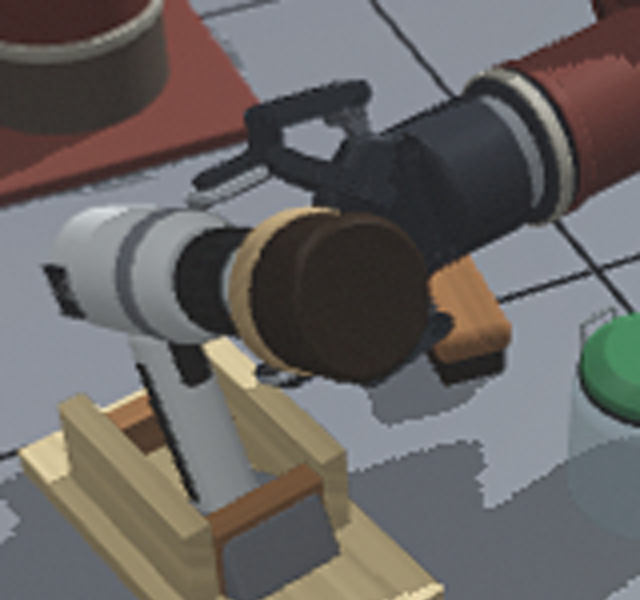

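Request:
{"name": "move_arm", "arguments": {
  "motion": [
    [[0, 3.4, -0.3, -10, 0, 0, 1], [0, 7.3, -1.4, -20, 0, 0, 1], [0, 10.9, -3.1, -30, 0, 0, 1], [0, 14.2, -5.4, -40, 0, 0, 1], [0, 17, -8.2, -50, 0, 0, 1], [0, 17, -8.2, -50, 0, 0, 1], [0, 17, -8.2, -50, 0, 0, 1]]
  ]
}}

```text
time: 14.1
tcp_pos: [0.5243, -0.0601, 0.2053]
tool_rot: [-0.011, 0.914, -0.296, 0.278]
wrist_force: [0.3, -0.2, -1.6]
opening: 1.001
```

```bash
python3 avg.py 2>&1 4|head -1;  python3 -c "
from h import *
print(rel(*goal(-40,.023)))
c=cal('wrist');p,d=manip.read_camera('wrist');cv2.imwrite('pics/w9.png',p)"
```

```text
t 14.25 phi [-39.   0.   0.] F [0.6 0.2 0.4] M [-0.58  0.51  0.  ] sd [0.29 0.5  0.56] [0.02 0.02 0.01] depth/lat [ -1.   -1.2 -23. ] op 0.998 q [ 0.28 -0.1  -0.73  2.25  0.96  0.93  0.55]
([-1.0, -1.6, -0.0], [0.99, 0.0, 0.04])
```

View pics/w9.png

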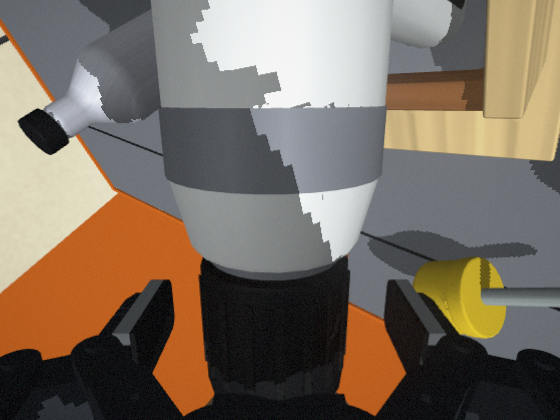

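Request:
{"name": "move_arm", "arguments": {
  "motion": [
    [[-0.5, -1.6, 0, 0, 0, 0, 1], [-0.5, -1.6, 0, 0, 0, 0, 1], [-0.5, -1.6, 0, 0, 0, 0, 0.2], [-0.5, -1.6, 0, 0, 0, 0, 0.2], [-0.5, -1.6, 0, 0, 0, 0, 0.2], [-0.5, -1.6, 0, 0, 0, 0, 0.2], [-0.5, -1.6, 0, 0, 0, 0, 0.2]]
  ]
}}

```text
time: 15.18
tcp_pos: [0.5253, -0.0587, 0.2061]
tool_rot: [-0.013, 0.914, -0.293, 0.279]
wrist_force: [-4.3, 7.9, 0.6]
opening: 0.592
```

```bash
python3 avg.py 5
```

```text
t 15.38 phi [-38.9  -0.2   0. ] F [ 2.3  5.  -6.5] M [-1.7   1.02 -0.01] sd [0.51 0.36 0.34] [0.03 0.04 0.03] depth/lat [  0.7   0.5 -21.7] op 0.591 q [ 0.28 -0.11 -0.72  2.25  0.96  0.92  0.56]
0.17 axis moment (resist +) 0.285
0.2 axis moment (resist +) 0.134
0.23 axis moment (resist +) -0.017
slope Mx/Fy 0.041 My/Fx -0.025
[[ 1.79  5.6  -6.8  -1.64 -0.23]
 [ 2.68  4.6  -5.91 -1.71  0.07]
 [ 2.8   5.17 -6.83 -1.73 -0.04]
 [ 2.79  5.1  -6.4  -1.72 -0.03]
 [ 1.65  4.72 -6.38 -1.68  0.02]]
```

Request:
{"name": "move_arm", "arguments": {
  "motion": [
    [[0, -1.6, 0, 5, 0, 0, 0.2], [0, -3.5, -0.3, 10, 0, 0, 0.2]]
  ]
}}

```text
time: 15.62
tcp_pos: [0.5245, -0.0617, 0.2085]
tool_rot: [0.012, 0.885, -0.372, 0.28]
wrist_force: [-2.3, -0.9, -10.0]
opening: 0.591
```

```bash
sed -i 's/\.235\*Fs/.232*Fs/' avg.py; python3 avg.py 4
```

```text
t 15.78 phi [-49.   -0.2   0. ] F [  4.   -3.3 -10.4] M [-0.46  1.25  0.02] sd [2.3  6.24 9.09] [1.54 0.48 0.11] depth/lat [  0.7   0.5 -21.8] op 0.591 q [ 0.23  0.05 -0.82  2.22  1.14  1.19  0.33]
0.17 axis moment (resist +) 0.36
0.2 axis moment (resist +) 0.459
0.23 axis moment (resist +) 0.558
slope Mx/Fy -0.243 My/Fx 0.204
[[  7.16   5.4    5.13  -2.82   0.9 ]
 [  0.71 -11.98 -17.43   1.4    0.71]
 [  4.45  -4.84 -15.73   0.16   0.3 ]
 [  3.62  -1.84 -13.74  -0.6    0.35]]
```

Request:
{"name": "move_arm", "arguments": {
  "motion": [
    [[0, -0.8, 0, 2, 0, 0, 0.2], [0, -1.6, -0.1, 4, 0, 0, 0.2]]
  ]
}}

```text
time: 16.02
tcp_pos: [0.5242, -0.0627, 0.2094]
tool_rot: [0.021, 0.872, -0.402, 0.279]
wrist_force: [-4.8, 4.5, 0.8]
opening: 0.594
```

```bash
python3 avg.py 1 2>/dev/null|tail -1
```

```text
[[ 2.79  1.23 -5.92 -2.06  1.07]]
```

Request:
{"name": "move_arm", "arguments": {
  "motion": [
    [[0, -0.8, 0, 2, 0, 0, 0.2], [0, -1.6, -0.1, 4, 0, 0, 0.2]]
  ]
}}

```text
time: 16.27
tcp_pos: [0.5237, -0.0637, 0.2105]
tool_rot: [0.031, 0.857, -0.433, 0.278]
wrist_force: [-4.8, 5.3, 0.8]
opening: 0.591
```

```bash
python3 avg.py 1 2>/dev/null|tail -1
```

```text
[[ 2.7   1.34 -6.56 -2.15  1.1 ]]
```

Request:
{"name": "move_arm", "arguments": {
  "motion": [
    [[0, -0.8, 0, 2, 0, 0, 0.2], [0, -1.6, -0.1, 4, 0, 0, 0.2]]
  ]
}}

```text
time: 16.52
tcp_pos: [0.5233, -0.0646, 0.2116]
tool_rot: [0.041, 0.842, -0.462, 0.277]
wrist_force: [-5.2, 4.1, 1.1]
opening: 0.592
```

```bash
python3 avg.py 3 2>/dev/null
```

```text
t 16.62 phi [-60.9  -0.2  -0. ] F [ 2.5 -3.  -8.5] M [-1.44  0.97  0.06] sd [0.48 2.56 1.79] [0.6  0.17 0.06] depth/lat [  0.7   0.5 -21.8] op 0.59 q [ 0.11  0.26 -0.82  2.17  1.27  1.53  0.14]
0.17 axis moment (resist +) 1.172
0.2 axis moment (resist +) 1.262
0.23 axis moment (resist +) 1.351
slope Mx/Fy -0.216 My/Fx 0.359
[[  3.09  -0.21  -6.01  -2.25   1.52]
 [  1.92  -6.38 -10.22  -0.82   1.52]
 [  2.55  -2.34  -9.14  -1.26   1.03]]
```

```bash
python3 avg.py 6 2>/dev/null
```

```text
t 16.88 phi [-60.8  -0.2  -0. ] F [ 2.2 -0.5 -8.4] M [-1.63  1.04  0.11] sd [0.31 0.95 0.63] [0.19 0.03 0.03] depth/lat [  0.7   0.6 -21.8] op 0.592 q [ 0.11  0.26 -0.82  2.17  1.27  1.52  0.14]
0.17 axis moment (resist +) 0.943
0.2 axis moment (resist +) 0.959
0.23 axis moment (resist +) 0.975
slope Mx/Fy -0.191 My/Fx -0.071
[[ 2.55 -2.34 -9.14 -1.26  1.03]
 [ 1.84 -1.19 -8.48 -1.53  1.03]
 [ 2.    0.03 -8.97 -1.69  0.91]
 [ 2.73  0.31 -8.1  -1.74  0.9 ]
 [ 2.08  0.2  -8.51 -1.79  0.97]
 [ 2.19 -0.15 -7.23 -1.76  1.02]]
```

Request:
{"name": "move_arm", "arguments": {
  "motion": [
    [[0, 0, 0, 0, 0, 0, 1], [0, 0, 0, 0, 0, 0, 1], [0, 0, 0, 0, 0, 0, 1], [0, 0, 0, 0, 0, 0, 1]]
  ]
}}

```text
time: 17.38
tcp_pos: [0.5232, -0.0664, 0.212]
tool_rot: [0.041, 0.841, -0.463, 0.276]
wrist_force: [0.3, 0.4, 0.4]
opening: 1.003
```

```bash
python3 avg.py 4 2>/dev/null; python3 - <<'E'
from h import *
p,d=manip.read_camera('top')
np.savez('top10.npz',p=p,d=d)
ims=[np.load(f)['p'][205:250,315:375] for f in('top0.npz','top7.npz','top8.npz')]+[p[205:250,315:375]]
ims=[cv2.resize(i,None,fx=6,fy=6,interpolation=2) for i in ims]
cv2.imwrite('pics/jaws.png',np.vstack([np.hstack(ims[:2]),np.hstack(ims[2:])]))
E
```

```text
t 17.52 phi [-61.   -0.2  -0.1] F [-0.  -0.2  0. ] M [-0.82  0.51 -0.03] sd [0.49 0.34 0.34] [0.04 0.01 0.01] depth/lat [  0.5   1.7 -22.9] op 0.996 q [ 0.11  0.26 -0.82  2.17  1.27  1.52  0.14]
0.17 axis moment (resist +) 0.091
0.2 axis moment (resist +) 0.099
0.23 axis moment (resist +) 0.106
slope Mx/Fy 0.082 My/Fx -0.01
[[-0.53  0.03 -0.3  -0.84  0.06]
 [ 0.75 -0.5   0.54 -0.84  0.18]
 [-0.34 -0.65 -0.27 -0.85  0.23]
 [ 0.09  0.14  0.05 -0.76 -0.05]]
```

View pics/jaws.png

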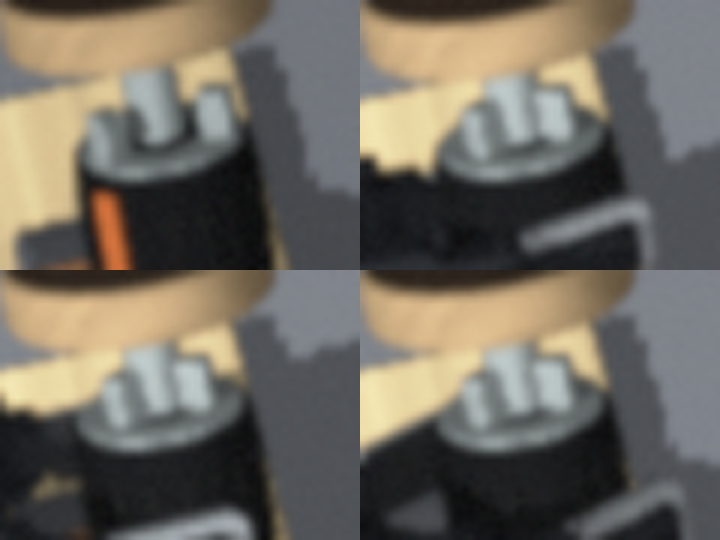

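Request:
{"name": "move_arm", "arguments": {
  "motion": [
    [[0, -3.5, -0.3, 9, 0, 0, 1], [0, -7, -1.2, 18, 0, 0, 1], [0, -10.5, -2.5, 27, 0, 0, 1], [0, -10.5, -2.5, 27, 0, 0, 1]]
  ]
}}

```text
time: 18.08
tcp_pos: [0.5188, -0.0699, 0.2177]
tool_rot: [0.103, 0.71, -0.647, 0.257]
wrist_force: [-0.7, -0.7, -0.3]
opening: 1.002
```

```bash
python3 avg.py 1 2>/dev/null|head -1; python3 -c "
from h import *
c=cal('wrist');p,d=manip.read_camera('wrist');cv2.imwrite('pics/w11.png',p)"
```

```text
t 18.07 phi [-88.    0.1   0.1] F [ 0.8 -0.2  0.5] M [-0.98  0.56 -0.02] sd [0. 0. 0.] [0. 0. 0.] depth/lat [ -0.9  -1.3 -23.6] op 1.002 q [-0.12  0.66 -0.63  2.01  1.38  2.06 -0.09]
```

View pics/w11.png

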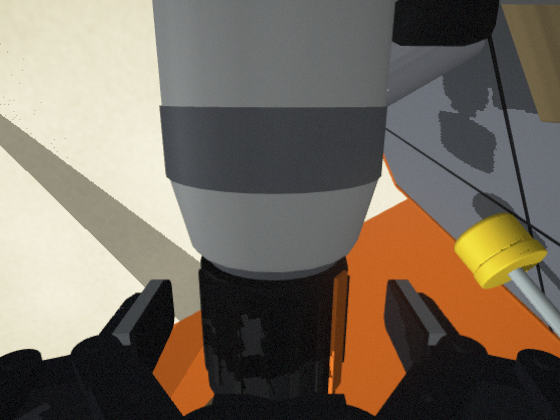

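Request:
{"name": "move_arm", "arguments": {
  "motion": [
    [[0, 3.5, -0.3, -9, 0, 0, 1], [0, 7.5, -1.2, -18, 0, 0, 1], [0, 11, -2.8, -27, 0, 0, 1], [0, 11, -2.8, -27, 0, 0, 1]]
  ]
}}

```text
time: 18.62
tcp_pos: [0.5231, -0.0668, 0.2166]
tool_rot: [0.043, 0.84, -0.463, 0.28]
wrist_force: [0.7, -1.1, 0.5]
opening: 1.003
```

```bash
python3 avg.py 1 2>/dev/null|head -1
```

```text
t 18.62 phi [-61.1  -0.7  -0.3] F [-0.6 -0.8  0.9] M [-0.75  0.51  0.02] sd [0. 0. 0.] [0. 0. 0.] depth/lat [  2.6   5.5 -21.5] op 1.003 q [ 0.15  0.26 -0.86  2.18  1.28  1.54  0.14]
```

Request:
{"name": "move_arm", "arguments": {
  "motion": [
    [[0, 0, -40, 0, 0, 0, 1], [0, 0, -80, 0, 0, 0, 1], [0, 0, -120, 0, 0, 0, 1], [0, 0, -140, 0, 0, 0, 1], [0, 0, -140, 0, 0, 0, 1]]
  ]
}}

```text
time: 19.25
tcp_pos: [0.4637, 0.0473, 0.2704]
tool_rot: [0.041, 0.841, -0.463, 0.277]
wrist_force: [-0.2, -1.3, 0.4]
opening: 1.0
```

```bash
python3 avg.py 1 2>/dev/null|head -1; python3 - <<'E'
from h import *
c=cal('wrist');p,d=manip.read_camera('wrist');cv2.imwrite('pics/w12.png',p)
for n in('top','scene'):
    q,e=manip.read_camera(n);np.savez(n+'12.npz',p=q,d=e);cv2.imwrite(f'pics/{n}12.png',q)
E
```

```text
t 19.25 phi [-61.   -0.3  -0. ] F [ 0.2 -1.   0.8] M [-0.79  0.54 -0.03] sd [0. 0. 0.] [0. 0. 0.] depth/lat [  1.1   0.7 117.9] op 1.0 q [-0.02  0.24 -0.98  2.07  1.09  1.77  0.14]
```

View pics/w12.png

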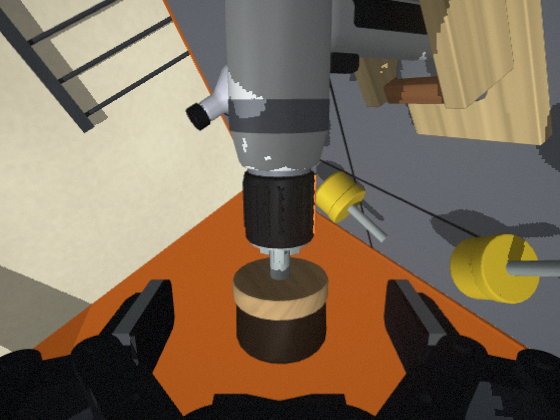

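View pics/top12.png

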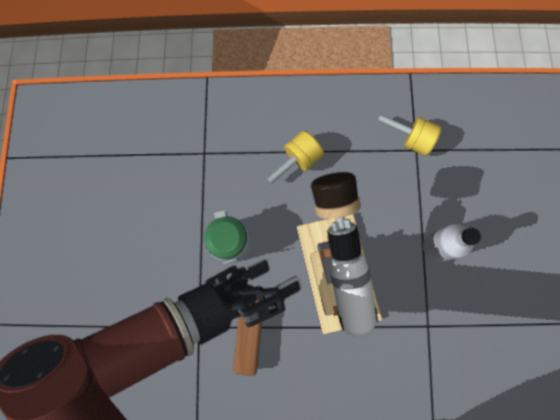

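```bash
python3 -c "
from h import *
a=np.load('top0.npz')['p'].astype(int);b=np.load('top12.npz')['p'].astype(int)
for n,(u0,u1,v0,v1) in dict(bottle=(430,485,215,265),jar=(203,248,208,258),bootend=(235,262,330,378)).items(): print(n,abs(a-b)[v0:v1,u0:u1].mean())
print(manip.sign_off())"
```

```text
bottle 8.12569696969697
jar 6.104148148148148
bootend 7.596707818930041
the job is handed in; nothing more can be done
None
```

I tightened the chuck by hand-turning the sleeve clockwise in three gripped strokes. Then I opened the gripper, backed it about 118 mm off the axis, and handed the job in at about 19.4 s.

**Sleeve turn:** the orange stripe shows the sleeve turned about 89° (1.55 rad). The arm itself swept about 121°. From about 85° on, the sleeve had gone stiff and the pads, set to 60 N, slid on it like a slip clutch.

**Torque:**

| Moment about the chuck axis | N m |
|---|---|
| Free-running sleeve | about 0.25 (given as 0.35) |
| Static hold at the end | about 0.95 |
| Last moving readings | 1.07, 1.10 and 1.52 |

I take the extra tightness as about 0.6 to 1.1 N m, so tight and below the 1.6 that crushes. The wrist torque was noisy, single readings being good only to about ±0.3. I also had to work out the sensor's lever arm (about 0.23 m) from the data, so this is not exact.

**Last views:** the two upper jaws are closed onto the shank. The lower jaw is hidden from the cameras, so I infer it from the stiffness. The brush is seated and straight, and the gripper is clear of everything.

**Bystanders:** the bottle, jar and boot brush look unmoved by eye. The before-and-after picture differences there were 6 to 8 grey levels, which I did not trace further; I put them down to noise and shadow.

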